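Push firelighter plugs out of the mould and fill the jar

TASK

Set the steel tray behind the mould block and use the push rod to drive every firelighter plug right through its bore so that they all end up in the tray. Then tip the tray over the copper funnel so that all the plugs are in the jar, stand the tray upright on the bare sideboard and lay the rod flat with its handle on the orange trivet. Do not disturb the jug, the photo frame or the two stones.

Things in the scene. Friction and masses are not known exactly. Their poses are not given: they have to be found in the camera images.
- mould: Fixed aluminium block 55 (x) x 150 (y) x 34 (z) mm, 34 to 68 mm above the sideboard, on a dark wooden plinth of the same outline, so its faces run straight down. Origin: on the sideboard under the block's middle. x is level, along the bores, from the entry face (x = -27.5 mm, robot side) to the exit face (+27.5 mm), behind which the tray is to stand.
- bore0 (a point): Centre of the entry mouth of bore 0 (own y -54 mm), 51 mm above the sideboard. Bore: level, straight through the block along the mould's x, diameter 24 mm, 55 mm long, open at both ends.
- bore1 (a point): Centre of the entry mouth of bore 1 (own y -18 mm), 51 mm above the sideboard. Bore: level, straight through the block along the mould's x, diameter 24 mm, 55 mm long, open at both ends.
- bore2 (a point): Centre of the entry mouth of bore 2 (own y +18 mm), 51 mm above the sideboard. Bore: level, straight through the block along the mould's x, diameter 24 mm, 55 mm long, open at both ends.
- bore3 (a point): Centre of the entry mouth of bore 3 (own y +54 mm), 51 mm above the sideboard. Bore: level, straight through the block along the mould's x, diameter 24 mm, 55 mm long, open at both ends.
- plug0: Brown pressed-wood firelighter plug, cylinder 20 mm in diameter and 28 mm long, 12 g; origin at its centre, own x along its axis. Starts lying loose somewhere inside bore 0, with play, or is absent (bore empty; 2 to 4 plugs are there).
- plug1: Brown pressed-wood firelighter plug, cylinder 20 mm in diameter and 28 mm long, 12 g; origin at its centre, own x along its axis. Starts lying loose somewhere inside bore 1, with play, or is absent (bore empty; 2 to 4 plugs are there).
- plug2: Brown pressed-wood firelighter plug, cylinder 20 mm in diameter and 28 mm long, 12 g; origin at its centre, own x along its axis. Starts lying loose somewhere inside bore 2, with play, or is absent (bore empty; 2 to 4 plugs are there).
- plug3: Brown pressed-wood firelighter plug, cylinder 20 mm in diameter and 28 mm long, 12 g; origin at its centre, own x along its axis. Starts lying loose somewhere inside bore 3, with play, or is absent (bore empty; 2 to 4 plugs are there).
- rod: Push rod, 214 mm long, 0.14 kg: square light-wood handle 24 x 24 x 44 mm in the middle, from each end of which a steel rod of 12 mm diameter stands out 85 mm; both ends alike. Origin at the centre of the handle, x along the rod. Starts lying on the trivet on a flat of its handle, its axis 12 mm above the trivet.
- trivet: Fixed round orange trivet, 170 mm in diameter, 8 mm thick, lying on the sideboard; origin at the centre of its underside.
- tray: Loose steel catch tray, 72 (x) x 174 (y) mm, 0.25 kg; walls 4 mm thick, 28 mm high on three sides, open at the +y end; 64 mm wide inside. The floor falls 4 degrees from the lip at the open end (17 mm high) to the closed -y end (5 mm): plugs roll to the closed end. A wooden grip fin stands up outside the middle of the +x wall. Origin: centre of the tub's underside.
- tray_fin (a point): Grip point on the tray's wooden fin, at own (41, 0, 66) mm. The fin is 10 mm thick (tray x), 50 mm long (tray y), its top is 80 mm above the tray's underside.
- tray_lip (a point): Middle of the pouring lip at the tray's open end, at own (0, 87, 17) mm.
- jar: Fixed clear jar, 68 mm outer diameter, 62 mm inner, 105 mm high, with a copper funnel fixed in its mouth. Origin: centre of its underside.
- funnel (a point): Centre of the funnel's rim, 150 mm above the sideboard. The rim is 124 mm in inner diameter; the funnel narrows over 42 mm to a neck of 45 mm inner diameter that ends 85 mm above the sideboard in the jar.
- jug: Turquoise jug, small, loose, 110 mm high; bystander. Origin: centre of its underside.
- frame: Standing empty silver photo frame, loose, 130 mm wide, 170 mm high; bystander. Origin: centre of its lower edge.
- stone1: River stone, loose, 68 mm across, 32 mm high; bystander. Origin: centre of its underside.
- stone2: River stone, loose, 54 mm across, 26 mm high; bystander. Origin: centre of its underside.
There are look-alikes about, which are no part of the job. Of the things that look like the jar, take the one that is farthest from the robot's base at the start.

How it is judged:
By the outcome, as a careful person would: the job done as asked, in the order asked, and still so for the second after the job is handed in, with the robot touching nothing.
Of plug0, plug1, plug2, plug3 only 2 to 4 are there at a start; the rules pass over those that are not, and their reading is None.
At some moment in a run one of tray, rod may be knocked a few centimetres aside while the robot is not near it.
It also fails if it takes over 210 s, if anything falls off the work surface, if the arm or the gripper's body presses on something with over 40 N, if the wrist force passes 120 N, or if a joint passes its speed limit or range.

ROBOT

A 7-joint arm with a two-finger parallel gripper is mounted at the origin on the work surface. World frame = base frame: x ahead of the robot, y to its left, z up, the work surface at z = 0. Lengths are in m, angles in rad, forces in N, time in s.
With the tool pointing down it reaches from about 0.35 to 0.9 m from the base axis. Payload 8.1 kg.
Tool frame: the origin (TCP) lies midway between the tips of the shut fingers; the grasp point (between the pads) lies 19 mm behind it; z points along the fingers, y is the line along which they close (so a half turn about z gives the same grasp; the last joint's range is limited). The gripper opens to 85 mm and grips with 20 to 120 N. Pads are 22 mm wide; open, the fingers measure 114 mm over their backs; the gripper's body (76 mm by 85 mm) begins 54 mm behind the grasp point. The pads swing forward as they close: fully open they stand 13 mm farther back than shut.
Start: joints at [1.188, 0.434, 0.025, 1.573, -0.012, 1.134, -0.075], TCP at [0.173, -0.601, 0.231] pointing down, gripper open.
Joint ranges: [-2.62, 2.62], [-0.44, 2.09], [-1.27, 1.32], [0.08, 2.57], [-1.32, 4.46], [0.12, 2], [-2.74, 2.74]. Speed limits (rad/s): [2.22, 2.22, 3.01, 3.01, 3.14, 3.14, 3.14].

INTERFACE

Orientations are given as [roll, pitch, yaw] about the fixed x, y, z axes, in that order (R = Rz(yaw) Ry(pitch) Rx(roll)).
In Python, from cell import bot, cams gives the robot as it stands.
- The arm moves only by the shell command python3 -m crank 'ROWS' [OPENING] [FORCE]. ROWS is JSON, a list of rows, each an object with "xyz": the shift along the tool's x, y, z in mm, a list of three; "turn": the turn, a rotation vector about the tool's x, y, z in rad, a list of three. A call has 1 to 20 rows; each row shifts and turns the commanded pose from where the row before left it, along the tool's axes as they then stand; what a row does not reach is not made up. A row lasts 1/10 s, in which the tool goes at most 50 mm and 8.59 degrees, less where a joint would pass 70% of its speed; a pose out of reach is approached as far as the arm can. A call with a gripper value outside its range is refused whole. OPENING is the finger opening in mm, from 0 to 85.4, set as the call begins (- or left out, the last holds). The fingers move at their own pace and stop on an object; FORCE is the grip in N (left out, the last holds). Time passes only in rows, so rows that do not move let the fingers close. It gives the time, the measured TCP pose, the force, the opening and the grip force at its end, in the units of the state.
- bot.get_state(): the state, without advancing time (a new reading comes with each control period).
- cams.capture(name): name is "scene" or "top"; returns the picture (480x640x3 uint8, blue, green, red); there is no depth.
- cams.camera_params(name): a dict with "fx", "fy", "cx", "cy" (pixels), "k1" (the pictures are not rectified: a ray, as slopes to the right and down, at radius r is drawn at 1 + k1 r^2 times it, then the intrinsics apply), "rvec" (rotation vector, rad) and "tvec" (3), from world to camera coordinates, as OpenCV has them. Camera axes: x right, y down, z forward; pixel columns grow to the right and rows downward; lengths in m; the calibration is good to about 2 mm. A picture is of the moment at which its call begins. camera_params takes no time and is no camera call.
- bot.job_done(): hands the job in; it is judged then, once.
The state is a dict: "time_s": time; "qpos": joint angles; "qvel": joint speeds; "joint_torque": joint torques, N m; "ee_pos": TCP position; "orientation": TCP orientation; "ft_force": force on the tool from outside, world axes, zero at the start; "wrist_torque": the same for the moment, N m; "finger_gap": finger opening in m; "finger_force": force on a finger pad.
Only numpy, scipy, OpenCV 4.12 (cv2) and the standard library are available. Lean on these libraries where they do the work, as an engineer would, in place of code of your own. Each camera call takes 0.05 s, during which the arm holds its last target. There are 200 camera calls.

## Working session

There is one attempt and no reset: what is moved stays moved. The work goes in short steps, Python scripts to look and compute and a shell command to move; the robot and the scene stay as the last step left them, time stands still between calls to the robot, and variables do not carry over. Pictures are saved under pics/ and viewed, at most 14 in all, crops included, and the job is handed in when it is done.

```bash
ls; mkdir -p pics; python3 - <<'E'
from cell import bot,cams
import cv2
print(bot.get_state())
for n in("scene","top"):
    cv2.imwrite(f"pics/{n}0.png",cams.capture(n)); print(cams.camera_params(n))
E
```

```text
pics
{'time_s': 0.0, 'qpos': array([ 1.18840426,  0.43520382,  0.02494333,  1.57414451, -0.01162572,
        1.13399678, -0.07509832]), 'qvel': array([-0.00048485,  0.0009935 , -0.00131129, -0.00126984, -0.00150166,
       -0.00135972, -0.00039027]), 'joint_torque': array([ 1.00578112e-03, -6.70460773e+01,  1.02480378e+00, -3.16207230e+01,
        1.51118694e-02,  1.27540471e-02, -2.42638583e-05]), 'ee_pos': array([ 0.17241848, -0.60019351,  0.23051919]), 'orientation': array([-3.13998875e+00,  1.09516693e-04,  2.79739524e-01]), 'ft_force': array([-1.37626509,  0.30403846, -0.18454676]), 'wrist_torque': array([ 0.01639751, -0.03441583, -0.04676711]), 'finger_force': 0.0, 'finger_gap': 0.08542812027187434}
{'fx': 464.5513630424772, 'fy': 464.5513630424772, 'cx': 314.8779671721498, 'cy': 232.16577860627498, 'k1': -0.048127753912302916, 'rvec': array([ 1.34841938,  2.07244941, -0.97810826]), 'tvec': array([ 0.17340603, -0.16572865,  1.54005878])}
{'fx': 544.9091333368345, 'fy': 544.9091333368345, 'cx': 319.88003545850773, 'cy': 236.67023648025554, 'k1': -0.16434698387389732, 'rvec': array([ 2.11118633, -2.14267753,  0.20039204]), 'tvec': array([-0.00950117,  0.47473423,  1.24215488])}
```

View pics/scene0.png

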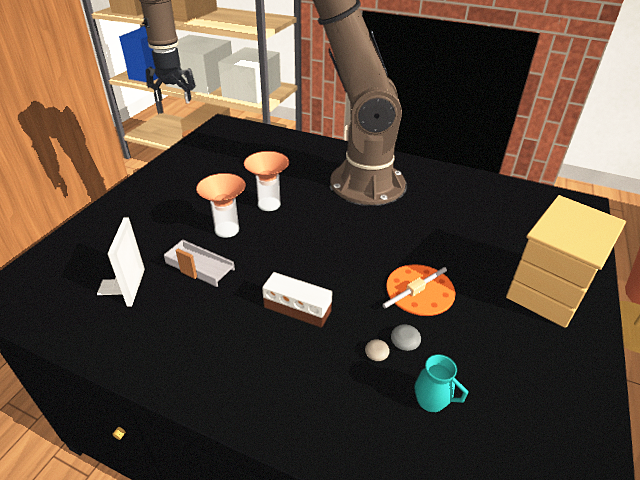

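View pics/top0.png

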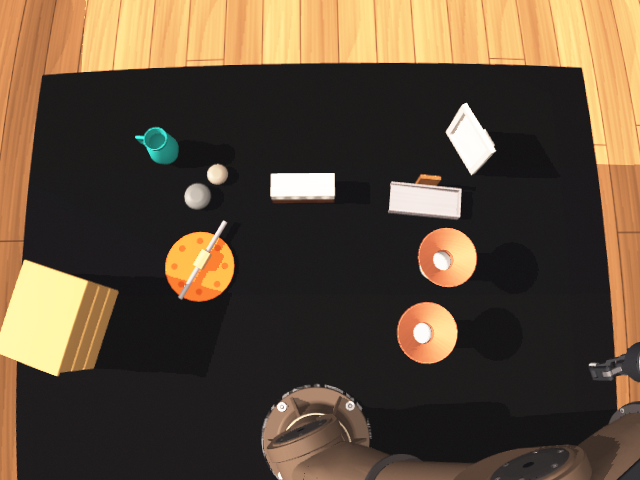

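```bash
cat > h.py <<'E'
import numpy as np,cv2
from scipy.optimize import least_squares
from cell import bot,cams
P={n:cams.camera_params(n) for n in("scene","top")}
def proj(n,X):
    p=P[n];X=np.atleast_2d(X);c=X@cv2.Rodrigues(p["rvec"])[0].T+p["tvec"]
    s=c[:,:2]/c[:,2:];s=s*(1+p["k1"]*(s**2).sum(1,keepdims=True))
    return s*p["fx"]+[p["cx"],p["cy"]]
def tri(a,b):  # scene px, top px -> point, residual px
    r=least_squares(lambda X:np.r_[(proj("scene",X)-a)[0],(proj("top",X)-b)[0]],[.6,0,.05]);return r.x,np.abs(r.fun).max()
def onz(n,uv,z):
    return np.r_[least_squares(lambda q:(proj(n,[q[0],q[1],z])-uv)[0],[.6,0]).x,z]
def T(x,y,z,yaw,pts):
    c,s=np.cos(yaw),np.sin(yaw);pts=np.asarray(pts,float)
    return pts@np.array([[c,-s,0],[s,c,0],[0,0,1]]).T+[x,y,z]
def fit(obs,x0): # obs: (cam,(local pt),(u,v)); pose x,y,z,yaw
    f=lambda q:np.concatenate([(proj(n,T(*q,[l]))-uv)[0] for n,l,uv in obs])
    r=least_squares(f,x0,loss="soft_l1");return r.x,f(r.x).reshape(-1,2)
def crop(im,x0,y0,x1,y1,k):
    return cv2.resize(im[y0:y1,x0:x1],None,fx=k,fy=k,interpolation=cv2.INTER_CUBIC)
def stack(ims):
    w=max(i.shape[1] for i in ims);return np.vstack([cv2.copyMakeBorder(i,0,0,0,w-i.shape[1],cv2.BORDER_CONSTANT) for i in ims])
E
python3 - <<'E'
from h import *
s=cv2.imread("pics/scene0.png");t=cv2.imread("pics/top0.png")
cv2.imwrite("pics/A.png",stack([crop(t,265,160,475,225,3.8),crop(s,160,235,340,330,3.6)]))
a=crop(t,160,215,240,310,4);b=crop(s,375,255,465,325,4);c=crop(t,390,220,490,370,3);d=crop(s,190,145,295,245,4)
L=stack([a,b[:220]]);R=stack([c]);h=600
cv2.imwrite("pics/B.png",np.hstack([cv2.copyMakeBorder(i,0,h-i.shape[0],0,0,0) for i in(L,R)]))
E
```

```text
(no output)
```

View pics/A.png

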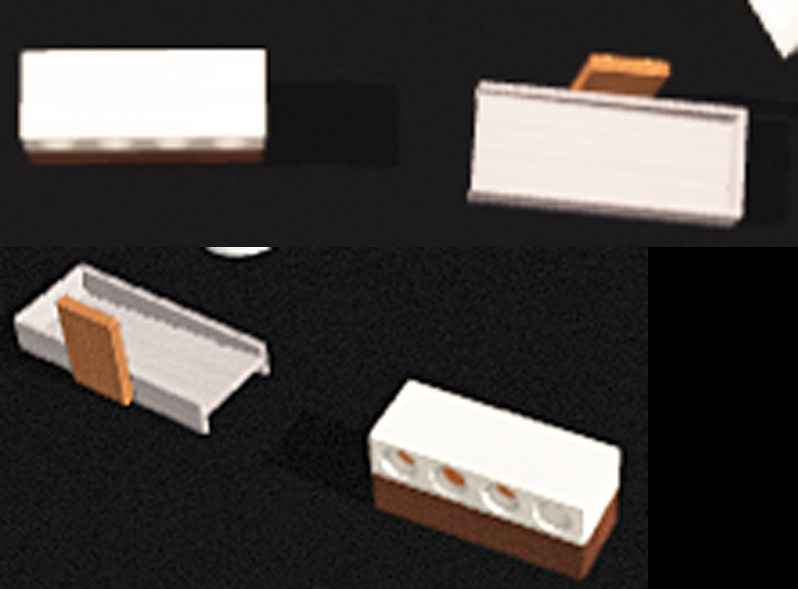

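View pics/B.png

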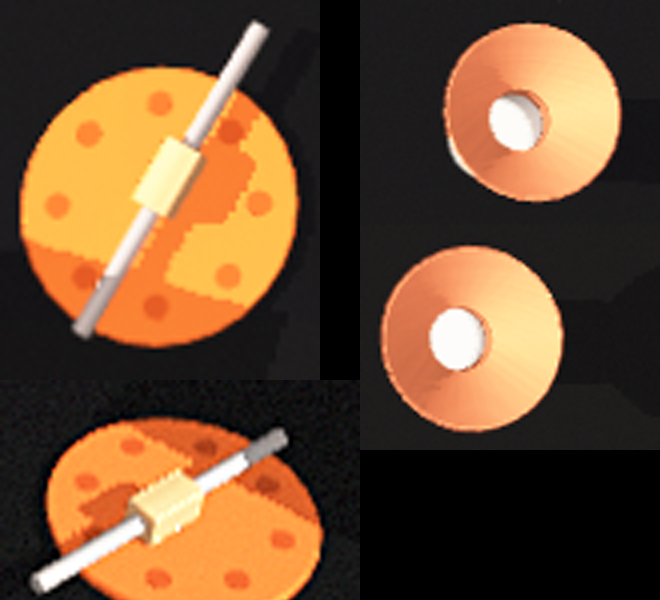

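```bash
python3 - <<'E'
from h import *
np.set_printoptions(precision=4,suppress=True)
tp=lambda u,v:(265+(u+.5)/3.8-.5,160+(v+.5)/3.8-.5)
sc=lambda u,v:(160+(u+.5)/3.6-.5,235+(v-247+.5)/3.6-.5)
m=[("top",(27.5,75,68),tp(20,49)),("top",(27.5,-75,68),tp(266,48)),("top",(-27.5,-75,68),tp(266,138)),("top",(-27.5,75,68),tp(20,137)),
("scene",(-27.5,-75,68),sc(411,379)),("scene",(-27.5,75,68),sc(620,450)),("scene",(27.5,-75,68),sc(371,437)),("scene",(27.5,75,68),sc(583,515)),("scene",(27.5,-75,0),sc(377,508)),("scene",(27.5,75,0),sc(584,578))]
t=[("top",(36,87,28),tp(480,82)),("top",(36,-87,28),tp(748,104)),("top",(-36,87,28),tp(470,195)),
("scene",(-36,-87,28),sc(82,265)),("scene",(36,-87,28),sc(15,318)),("scene",(-36,87,28),sc(268,345)),("scene",(36,87,28),sc(207,405)),("scene",(36,87,0),sc(207,433)),("scene",(46,-25,80),sc(57,300)),("top",(46,25,80),tp(592,55)),("top",(46,-25,80),tp(670,62))]
for n,o in(("mould",m),("tray",t)):
    o=[(a,np.array(b)/1e3,c) for a,b,c in o]
    q,r=fit(o,[.7,0,0,0]);print(n,q,"\n",r.round(1).tolist())
rt=lambda u,v:(160+(u+.5)/4-.5,215+(v+.5)/4-.5); rs=lambda u,v:(375+(u+.5)/4-.5,255+(v-380+.5)/4-.5)
for a,b in(((40,582),(260,25)),((282,437),(82,331)),((167,507),(169,178))):print("rod",tri(rs(*a),rt(*b)))
print("trivet",onz("top",rt(159,206),.008))
f=(390+(533-360)/3,220+112/3);g=(390+(472-360)/3,220+338/3)
print("funnels",tri((221,190),f),tri((266.5,165.5),g),onz("top",f,.15),onz("top",g,.15))
for n,uv in(("stone1",(198,196)),("stone2",(217,174)),("jug",(163,150)),("fr",(494,168)),("fr",(461,104)),("fr",(470,173))):print(n,onz("top",uv,.02))
E
```

```text
mould [ 0.5963  0.0252  0.0005 -0.0126] 
 [[0.0, 0.7], [-1.5, 0.8], [-1.3, -0.4], [-0.4, -0.0], [-0.4, 0.5], [-0.4, 0.1], [-0.6, -0.5], [0.2, -1.4], [-0.5, -0.3], [-0.7, 1.0]]
tray [ 0.566  -0.2734  0.0001 -0.1062] 
 [[-0.7, 0.8], [-1.3, 1.7], [-0.0, -0.4], [-0.3, -0.4], [-0.5, 0.1], [-0.9, -0.6], [-1.8, -0.2], [-0.4, -0.0], [-0.7, 0.3], [-1.1, 0.1], [-0.8, 0.3]]
rod (array([0.5202, 0.2152, 0.0229]), np.float64(0.6661724378153053))
rod (array([0.3361, 0.3205, 0.0209]), np.float64(0.8748606709588103))
rod (array([0.4277, 0.2687, 0.0213]), np.float64(0.521980104601937))
trivet [0.4129 0.2762 0.008 ]
funnels (array([ 0.4061, -0.2937,  0.1366]), np.float64(1.1277482453484708)) (array([ 0.2441, -0.2414,  0.1375]), np.float64(1.0445798129269974)) [ 0.4052 -0.2923  0.15  ] [ 0.2447 -0.2404  0.15  ]
stone1 [0.5851 0.2816 0.02  ]
stone2 [0.6405 0.2357 0.02  ]
jug [0.7071 0.3758 0.02  ]
fr [ 0.6483 -0.4574  0.02  ]
fr [ 0.8216 -0.3858  0.02  ]
fr [ 0.6353 -0.3941  0.02  ]
```

```bash
cat >> h.py <<'E'
from scipy.spatial.transform import Rotation as Ro
np.set_printoptions(precision=4,suppress=True)
def plan(p,rpy):
    s=bot.get_state();R0=Ro.from_euler("xyz",s["orientation"]);R1=Ro.from_euler("xyz",rpy);d=(np.array(p)-s["ee_pos"])*1e3
    print("t",round(s["time_s"],1),"pos",s["ee_pos"],"rpy",s["orientation"],"q",s["qpos"],"F",s["ft_force"].round(1),"gap",round(s["finger_gap"]*1e3,1))
    print("turn",(R0.inv()*R1).as_rotvec(),"| shift before turn",R0.inv().apply(d).round(1),"| shift after turn",R1.inv().apply(d).round(1))
E
python3 -c "
from h import *
plan([.607,-.278,.23],[np.pi,0,np.pi/2-.106])"
```

```text
t 0.1 pos [ 0.1724 -0.6003  0.2306] rpy [-3.1403  0.0001  0.2798] q [ 1.1884  0.4351  0.025   1.574  -0.0116  1.134  -0.0751] F [ 0.1 -0.3  0.3] gap 85.4
turn [-0.0013 -0.0007 -1.185 ] | shift before turn [ 506.7 -189.8    0.8] | shift after turn [366.5 398.    0.6]
```

```bash
python3 -m crank '[{"xyz":[25,-9.5,0],"turn":[0,0,0]},{"xyz":[25,-9.5,0],"turn":[0,0,0]},{"xyz":[25,-9.5,0],"turn":[0,0,0]},{"xyz":[25,-9.5,0],"turn":[0,0,0]},{"xyz":[25,-9.5,0],"turn":[0,0,0]},{"xyz":[25,-9.5,0],"turn":[0,0,0]},{"xyz":[25,-9.5,0],"turn":[0,0,0]},{"xyz":[25,-9.5,0],"turn":[0,0,0]},{"xyz":[25,-9.5,0],"turn":[0,0,0]},{"xyz":[25,-9.5,0],"turn":[0,0,0]},{"xyz":[25,-9.5,0],"turn":[0,0,0]},{"xyz":[25,-9.5,0],"turn":[0,0,0]},{"xyz":[25,-9.5,0],"turn":[0,0,0]},{"xyz":[25,-9.5,0],"turn":[0,0,0]},{"xyz":[25,-9.5,0],"turn":[0,0,0]},{"xyz":[25,-9.5,0],"turn":[0,0,0]},{"xyz":[25,-9.5,0],"turn":[0,0,0]},{"xyz":[25,-9.5,0],"turn":[0,0,0]},{"xyz":[25,-9.5,0],"turn":[0,0,0]},{"xyz":[25,-9.5,0],"turn":[0,0,0]}]' 60
python3 -m crank '[{"xyz":[0,0,0],"turn":[0,0,-0.1]},{"xyz":[0,0,0],"turn":[0,0,-0.1]},{"xyz":[0,0,0],"turn":[0,0,-0.1]},{"xyz":[0,0,0],"turn":[0,0,-0.1]},{"xyz":[0,0,0],"turn":[0,0,-0.1]},{"xyz":[0,0,0],"turn":[0,0,-0.1]},{"xyz":[0,0,0],"turn":[0,0,-0.1]},{"xyz":[0,0,0],"turn":[0,0,-0.1]},{"xyz":[0,0,0],"turn":[0,0,-0.1]},{"xyz":[0,0,0],"turn":[0,0,-0.1]},{"xyz":[0,0,0],"turn":[0,0,-0.1]},{"xyz":[0,0,0],"turn":[0,0,-0.085]},{"xyz":[0,0,0],"turn":[0,0,0]},{"xyz":[0,0,0],"turn":[0,0,0]}]'
python3 -c "
from h import *
plan([.607,-.278,.047],[np.pi,0,np.pi/2-.106])
cv2.imwrite('pics/top1.png',cams.capture('top'))"
```

```text
time_s: 2.1
ee_pos: [0.6013, -0.2792, 0.2308]
orientation: [-3.141, 0.001, 0.28]
ft_force: [-0.2, -0.2, 0.2]
finger_gap: 0.0599
finger_force: 0.0
time_s: 3.5
ee_pos: [0.6005, -0.2801, 0.2309]
orientation: [-3.141, -0.0, 1.462]
ft_force: [-0.2, 0.5, 0.0]
finger_gap: 0.0601
finger_force: 0.0
t 3.5 pos [ 0.6005 -0.2801  0.2309] rpy [-3.141  -0.0003  1.4621] q [ 0.5952  0.5301 -0.3788  1.4457  0.2014  1.2048  0.0826] F [-0.2  0.5  0. ] gap 60.1
turn [-0.0006 -0.0003 -0.0027] | shift before turn [  2.7   6.4 183.9] | shift after turn [  2.8   6.3 183.9]
```

```bash
python3 -m crank '[{"xyz":[1,3,15],"turn":[0,0,0]},{"xyz":[1,3,15],"turn":[0,0,0]},{"xyz":[0,0,20],"turn":[0,0,0]},{"xyz":[0,0,20],"turn":[0,0,0]},{"xyz":[0,0,20],"turn":[0,0,0]},{"xyz":[0,0,20],"turn":[0,0,0]},{"xyz":[0,0,20],"turn":[0,0,0]},{"xyz":[0,0,20],"turn":[0,0,0]},{"xyz":[0,0,17],"turn":[0,0,0]},{"xyz":[0,0,10],"turn":[0,0,0]},{"xyz":[0,0,7],"turn":[0,0,0]},{"xyz":[0,0,0],"turn":[0,0,0]},{"xyz":[0,0,0],"turn":[0,0,0]}]'
python3 -m crank '[{"xyz":[0,0,0],"turn":[0,0,0]},{"xyz":[0,0,0],"turn":[0,0,0]},{"xyz":[0,0,0],"turn":[0,0,0]},{"xyz":[0,0,0],"turn":[0,0,0]},{"xyz":[0,0,0],"turn":[0,0,0]},{"xyz":[0,0,0],"turn":[0,0,0]},{"xyz":[0,0,0],"turn":[0,0,0]},{"xyz":[0,0,0],"turn":[0,0,0]}]' 0 80
python3 -c "
from h import *
a=cv2.imread('pics/top0.png');b=cams.capture('top');s=cams.capture('scene')
cv2.imwrite('pics/C.png',stack([crop(b,260,80,500,240,2.2),crop(s,150,210,350,310,2.2)]))"
```

```text
time_s: 4.85
ee_pos: [0.6072, -0.2787, 0.0477]
orientation: [3.141, 0.0, 1.465]
ft_force: [-0.5, 0.0, 0.5]
finger_gap: 0.0596
finger_force: 0.0
time_s: 5.65
ee_pos: [0.6072, -0.2789, 0.048]
orientation: [3.141, 0.0, 1.465]
ft_force: [-1.3, -0.3, 6.6]
finger_gap: 0.0088
finger_force: 78.9
```

View pics/C.png

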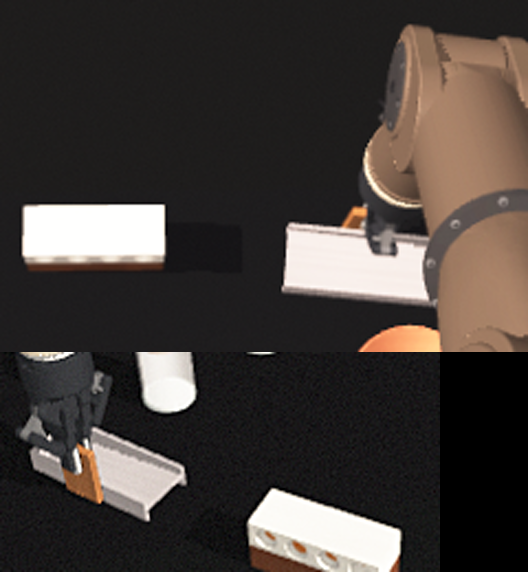

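```bash
python3 -m crank '[{"xyz":[0,0,-10],"turn":[0,0,0]},{"xyz":[0,0,-20],"turn":[0,0,0]},{"xyz":[0,0,-20],"turn":[0,0,0]},{"xyz":[0,0,-20],"turn":[0,0,0]},{"xyz":[0,0,-20],"turn":[0,0,0]},{"xyz":[10,0,0],"turn":[0,0,-0.02]},{"xyz":[20,0,0],"turn":[0,0,-0.02]},{"xyz":[20,0,0],"turn":[0,0,-0.02]},{"xyz":[20,0,0],"turn":[0,0,-0.02]},{"xyz":[20,0,0],"turn":[0,0,-0.013]},{"xyz":[0,0,0],"turn":[0,0,0]}]'
python3 -c "
from h import *
plan([.705,.029,.048],[np.pi,0,np.pi/2-.0126])"
```

```text
time_s: 6.85
ee_pos: [0.6128, -0.1828, 0.1371]
orientation: [-3.141, -0.003, 1.565]
ft_force: [-0.4, 1.4, -2.0]
finger_gap: 0.009
finger_force: 78.1
t 6.8 pos [ 0.6128 -0.1828  0.1371] rpy [-3.1412 -0.0029  1.5647] q [ 0.4733  0.5806 -0.4035  1.6163  0.2558  0.9982 -0.0166] F [-0.4  1.4 -2. ] gap 9.0
turn [-0.0004 -0.0029  0.0065] | shift before turn [212.1  90.9  89.7] | shift after turn [212.9  89.5  89.1]
```

```bash
python3 -m crank '[{"xyz":[10,10,0],"turn":[0,0,0.006]},{"xyz":[20,10,0],"turn":[0,0,0]},{"xyz":[20,10,0],"turn":[0,0,0]},{"xyz":[20,10,0],"turn":[0,0,0]},{"xyz":[20,10,0],"turn":[0,0,0]},{"xyz":[20,10,0],"turn":[0,0,0]},{"xyz":[20,10,0],"turn":[0,0,0]},{"xyz":[20,10,0],"turn":[0,0,0]},{"xyz":[20,10,0],"turn":[0,0,0]},{"xyz":[20,0,0],"turn":[0,0,0]},{"xyz":[13,0,0],"turn":[0,0,0]},{"xyz":[10,0,0],"turn":[0,0,0]},{"xyz":[0,0,0],"turn":[0,0,0]},{"xyz":[0,0,0],"turn":[0,0,0]},{"xyz":[0,0,10],"turn":[0,0,0]},{"xyz":[0,0,15],"turn":[0,0,0]},{"xyz":[0,0,15],"turn":[0,0,0]},{"xyz":[0,0,10],"turn":[0,0,0]},{"xyz":[0,0,10],"turn":[0,0,0]},{"xyz":[0,0,0],"turn":[0,0,0]}]'
python3 -c "
from h import *
plan([.705,.029,.048],[np.pi,0,np.pi/2-.0126])
b=cams.capture('top');s=cams.capture('scene')
cv2.imwrite('pics/D.png',stack([crop(b,260,130,380,220,4),crop(s,220,240,380,340,2.4)]))"
```

```text
time_s: 8.85
ee_pos: [0.7053, 0.0222, 0.0751]
orientation: [-3.138, 0.0, 1.552]
ft_force: [-0.2, 0.1, -2.1]
finger_gap: 0.0086
finger_force: 78.2
t 8.8 pos [0.7053 0.0222 0.0751] rpy [-3.1385  0.0004  1.5518] q [ 0.115   0.7395 -0.3733  1.4813  0.3001  0.9807 -0.357 ] F [-0.2  0.1 -2.1] gap 8.6
turn [-0.0031  0.0004 -0.0064] | shift before turn [ 6.9 -0.3 27.1] | shift after turn [ 6.8 -0.3 27.1]
```

View pics/D.png

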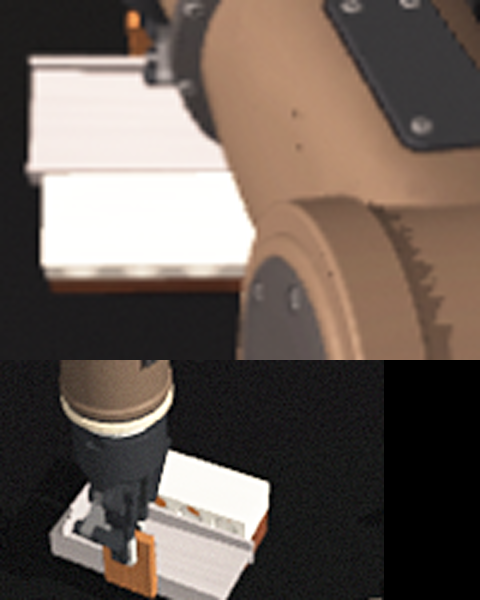

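```bash
python3 -m crank '[{"xyz":[3.5,0,8],"turn":[0,0,0]},{"xyz":[3,0,8],"turn":[0,0,-0.006]},{"xyz":[0,0,6],"turn":[0,0,0]},{"xyz":[0,0,3],"turn":[0,0,0]},{"xyz":[0,0,2],"turn":[0,0,0]},{"xyz":[0,0,0],"turn":[0,0,0]},{"xyz":[0,0,0],"turn":[0,0,0]}]'
python3 -m crank '[{"xyz":[0,0,0],"turn":[0,0,0]},{"xyz":[0,0,0],"turn":[0,0,0]},{"xyz":[0,0,0],"turn":[0,0,0]},{"xyz":[0,0,0],"turn":[0,0,0]},{"xyz":[0,0,0],"turn":[0,0,0]},{"xyz":[0,0,-10],"turn":[0,0,0]},{"xyz":[0,0,-20],"turn":[0,0,0]},{"xyz":[0,0,-30],"turn":[0,0,0]},{"xyz":[0,0,-30],"turn":[0,0,0]},{"xyz":[0,0,-30],"turn":[0,0,0]},{"xyz":[0,0,-30],"turn":[0,0,0]},{"xyz":[0,0,-20],"turn":[0,0,0]},{"xyz":[0,0,0],"turn":[0,0,0]},{"xyz":[0,0,0],"turn":[0,0,0]}]' 60
python3 -c "
from h import *
plan([.428,.269,.22],[np.pi,0,np.arctan2(.3205-.2152,.3361-.5202)])"
```

```text
time_s: 9.65
ee_pos: [0.7067, 0.0288, 0.0505]
orientation: [3.141, 0.0, 1.558]
ft_force: [0.3, 0.4, -3.7]
finger_gap: 0.0087
finger_force: 78.2
time_s: 11.05
ee_pos: [0.7066, 0.0289, 0.221]
orientation: [3.141, 0.0, 1.558]
ft_force: [-0.6, -0.1, -0.8]
finger_gap: 0.0602
finger_force: 0.0
t 11.1 pos [0.7066 0.0289 0.221 ] rpy [3.1405 0.     1.5577] q [ 0.1167  0.615  -0.4033  1.3298  0.2417  1.2437 -0.3105] F [-0.6 -0.1 -0.8] gap 60.2
turn [ 0.001   0.0006 -1.0643] | shift before turn [ 236.4 -281.7    0.7] | shift after turn [361.   70.1   1. ]
```

```bash
python3 -m crank '[{"xyz":[20,-24,0],"turn":[0,0,0]},{"xyz":[20,-24,0],"turn":[0,0,0]},{"xyz":[20,-24,0],"turn":[0,0,0]},{"xyz":[20,-24,0],"turn":[0,0,0]},{"xyz":[20,-24,0],"turn":[0,0,0]},{"xyz":[20,-24,0],"turn":[0,0,0]},{"xyz":[20,-24,0],"turn":[0,0,0]},{"xyz":[20,-24,0],"turn":[0,0,0]},{"xyz":[20,-24,0],"turn":[0,0,0]},{"xyz":[20,-24,0],"turn":[0,0,0]},{"xyz":[20,-24,0],"turn":[0,0,0]},{"xyz":[16,-18,0],"turn":[0,0,0]}]' 60
python3 -m crank '[{"xyz":[0,0,0],"turn":[0,0,-0.1]},{"xyz":[0,0,0],"turn":[0,0,-0.1]},{"xyz":[0,0,0],"turn":[0,0,-0.1]},{"xyz":[0,0,0],"turn":[0,0,-0.1]},{"xyz":[0,0,0],"turn":[0,0,-0.1]},{"xyz":[0,0,0],"turn":[0,0,-0.1]},{"xyz":[0,0,0],"turn":[0,0,-0.1]},{"xyz":[0,0,0],"turn":[0,0,-0.1]},{"xyz":[0,0,0],"turn":[0,0,-0.1]},{"xyz":[0,0,0],"turn":[0,0,-0.1]},{"xyz":[0,0,0],"turn":[0,0,-0.064]},{"xyz":[0,0,0],"turn":[0,0,0]},{"xyz":[0,0,0],"turn":[0,0,0]}]'
python3 -c "
from h import *
plan([.428,.269,.22],[np.pi,0,np.arctan2(.3205-.2152,.3361-.5202)])
b=cams.capture('top');s=cams.capture('scene')
cv2.imwrite('pics/top2.png',b);cv2.imwrite('pics/scene2.png',s)
cv2.imwrite('pics/E.png',stack([crop(b,140,120,380,300,1.8),crop(s,220,230,470,340,2.4)]))"
```

```text
time_s: 12.25
ee_pos: [0.4253, 0.2692, 0.2194]
orientation: [-3.14, 0.001, 1.559]
ft_force: [0.3, 0.1, -0.2]
finger_gap: 0.0599
finger_force: 0.0
time_s: 13.55
ee_pos: [0.4273, 0.2682, 0.2196]
orientation: [-3.14, -0.001, 2.62]
ft_force: [0.4, -1.0, 0.1]
finger_gap: 0.06
finger_force: 0.0
t 13.6 pos [0.4273 0.2682 0.2196] rpy [-3.1405 -0.0007  2.6197] q [-0.0691  0.353  -0.7667  1.8302  0.2765  1.0698  0.109 ] F [ 0.4 -1.   0.1] gap 60.0
turn [-0.0011 -0.0007 -0.0024] | shift before turn [-0.2  1.1 -0.4] | shift after turn [-0.2  1.1 -0.4]
```

View pics/E.png

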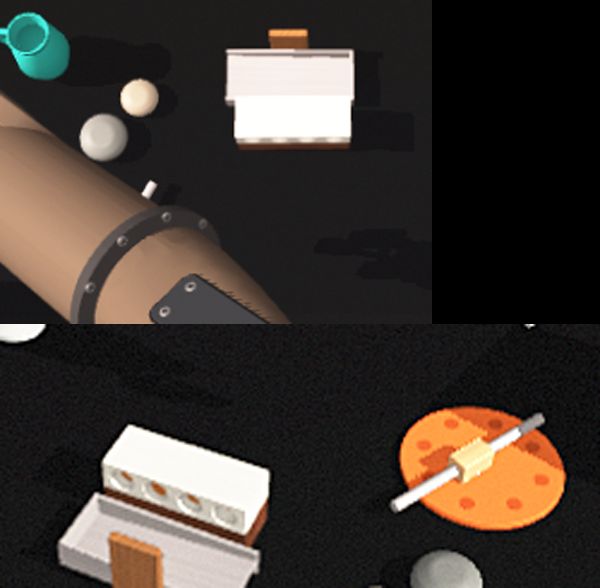

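```bash
python3 -m crank '[{"xyz":[0,0,15],"turn":[0,0,0]},{"xyz":[0,0,25],"turn":[0,0,0]},{"xyz":[0,0,25],"turn":[0,0,0]},{"xyz":[0,0,25],"turn":[0,0,0]},{"xyz":[0,0,25],"turn":[0,0,0]},{"xyz":[0,0,25],"turn":[0,0,0]},{"xyz":[0,0,25],"turn":[0,0,0]},{"xyz":[0,0,20],"turn":[0,0,0]},{"xyz":[0,0,12],"turn":[0,0,0]},{"xyz":[0,0,6],"turn":[0,0,0]},{"xyz":[0,0,4],"turn":[0,0,0]},{"xyz":[0,0,0],"turn":[0,0,0]},{"xyz":[0,0,0],"turn":[0,0,0]}]'
python3 -m crank '[{"xyz":[0,0,0],"turn":[0,0,0]},{"xyz":[0,0,0],"turn":[0,0,0]},{"xyz":[0,0,0],"turn":[0,0,0]},{"xyz":[0,0,0],"turn":[0,0,0]},{"xyz":[0,0,0],"turn":[0,0,0]},{"xyz":[0,0,0],"turn":[0,0,0]}]' 0 80
```

```text
time_s: 14.95
ee_pos: [0.428, 0.2689, 0.0139]
orientation: [3.141, 0.001, 2.622]
ft_force: [0.4, -0.2, 0.5]
finger_gap: 0.0602
finger_force: 0.0
time_s: 15.55
ee_pos: [0.4279, 0.2686, 0.0139]
orientation: [3.141, 0.001, 2.622]
ft_force: [-0.9, -1.2, 8.6]
finger_gap: 0.0222
finger_force: 78.7
```

```bash
python3 -m crank '[{"xyz":[0,0,-10],"turn":[0,0,0]},{"xyz":[0,0,-20],"turn":[0,0,0]},{"xyz":[0,0,-30],"turn":[0,0,0]},{"xyz":[0,0,-30],"turn":[0,0,0]},{"xyz":[0,0,-20],"turn":[0,0,-0.05]},{"xyz":[0,0,0],"turn":[0,0,-0.1]},{"xyz":[0,0,0],"turn":[0,0,-0.1]},{"xyz":[0,0,0],"turn":[0,0,-0.1]},{"xyz":[0,0,0],"turn":[0,0,-0.1]},{"xyz":[0,0,0],"turn":[0,0,-0.057]},{"xyz":[0,0,0],"turn":[0,0,0]},{"xyz":[0,0,0],"turn":[0,0,0]}]'
python3 -c "
from h import *
plan([.437,-.027,.044],[np.pi,0,np.pi-.0126])"
```

```text
time_s: 16.75
ee_pos: [0.4276, 0.2684, 0.1236]
orientation: [-3.142, -0.0, 3.127]
ft_force: [0.0, 0.6, -1.2]
finger_gap: 0.0221
finger_force: 78.7
t 16.8 pos [0.4276 0.2684 0.1236] rpy [-3.1416 -0.      3.1267] q [-0.0449  0.5058 -0.8392  1.9413  0.4766  0.904   0.4296] F [ 0.   0.6 -1.2] gap 22.1
turn [-0.     -0.     -0.0022] | shift before turn [ -13.8 -295.2   79.6] | shift after turn [ -13.2 -295.3   79.6]
```

```bash
python3 -m crank '[{"xyz":[0,-15,0],"turn":[0,0,0]},{"xyz":[0,-25,0],"turn":[0,0,0]},{"xyz":[0,-25,0],"turn":[0,0,0]},{"xyz":[0,-25,0],"turn":[0,0,0]},{"xyz":[0,-25,0],"turn":[0,0,0]},{"xyz":[0,-25,0],"turn":[0,0,0]},{"xyz":[0,-25,0],"turn":[0,0,0]},{"xyz":[0,-25,0],"turn":[0,0,0]},{"xyz":[0,-25,0],"turn":[0,0,0]},{"xyz":[0,-25,0],"turn":[0,0,0]},{"xyz":[0,-25,10],"turn":[0,0,0]},{"xyz":[0,-20,20],"turn":[0,0,0]},{"xyz":[0,-10,20],"turn":[0,0,0]},{"xyz":[0,0,20],"turn":[0,0,0]},{"xyz":[-8,0,10],"turn":[0,0,0]},{"xyz":[-5,0,0],"turn":[0,0,0]},{"xyz":[0,0,0],"turn":[0,0,0]},{"xyz":[0,0,0],"turn":[0,0,0]}]'
python3 -c "
from h import *
plan([.437,-.027,.044],[np.pi,0,np.pi-.0126])
b=cams.capture('top');s=cams.capture('scene')
cv2.imwrite('pics/top3.png',b);cv2.imwrite('pics/scene3.png',s)
cv2.imwrite('pics/F.png',stack([crop(b,240,140,380,300,2.5),crop(s,230,230,360,330,2)]))"
```

```text
time_s: 18.55
ee_pos: [0.4376, -0.0261, 0.0441]
orientation: [3.141, 0.001, 3.129]
ft_force: [-0.7, 0.5, -1.6]
finger_gap: 0.0223
finger_force: 78.7
t 18.6 pos [ 0.4376 -0.0261  0.0441] rpy [3.1414 0.0013 3.129 ] q [ 0.511   0.5266 -0.745   2.1682  0.5928  0.656   0.9062] F [-0.7  0.5 -1.6] gap 22.3
turn [0.0002 0.0013 0.    ] | shift before turn [ 0.6 -0.9  0.1] | shift after turn [ 0.6 -0.9  0.1]
```

View pics/F.png

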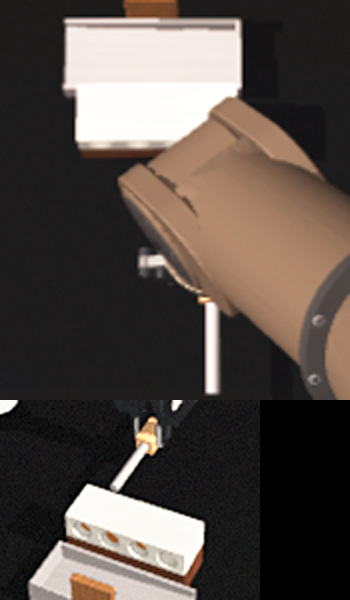

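```bash
python3 -c "
from h import *
print(proj('top',[.331,-.0248,.05]),proj('scene',[.5445,-.0274,.05]))
print(onz('top',(240+212/2.5,140+392/2.5),.05),onz('scene',(230+115/2,230+90/2),.05))"
```

```text
[[324.4128 297.3348]] [[286.3104 273.8251]]
[ 0.3322 -0.0257  0.05  ] [ 0.547 -0.023  0.05 ]
```

```bash
python3 -m crank '[{"xyz":[-8,-1.4,0],"turn":[0,0,0]},{"xyz":[-8,0,0],"turn":[0,0,0]},{"xyz":[-8,0,0],"turn":[0,0,0]},{"xyz":[-6,0,0],"turn":[0,0,0]},{"xyz":[-6,0,0],"turn":[0,0,0]},{"xyz":[-6,0,0],"turn":[0,0,0]}]'
python3 -m crank '[{"xyz":[-5,0,0],"turn":[0,0,0]},{"xyz":[-5,0,0],"turn":[0,0,0]},{"xyz":[-5,0,0],"turn":[0,0,0]},{"xyz":[-5,0,0],"turn":[0,0,0]},{"xyz":[-5,0,0],"turn":[0,0,0]},{"xyz":[-5,0,0],"turn":[0,0,0]},{"xyz":[-4,0,0],"turn":[0,0,0]},{"xyz":[-4,0,0],"turn":[0,0,0]},{"xyz":[-4,0,0],"turn":[0,0,0]},{"xyz":[-3,0,0],"turn":[0,0,0]},{"xyz":[-3,0,0],"turn":[0,0,0]},{"xyz":[0,0,0],"turn":[0,0,0]},{"xyz":[0,0,0],"turn":[0,0,0]}]'
python3 -c "
from h import *
b=cams.capture('top');s=cams.capture('scene')
cv2.imwrite('pics/G.png',stack([crop(b,260,130,350,200,5),crop(s,220,240,350,330,2.7)]))"
```

```text
time_s: 19.25
ee_pos: [0.4793, -0.0285, 0.0432]
orientation: [3.142, -0.0, 3.129]
ft_force: [0.2, 0.4, -1.6]
finger_gap: 0.0223
finger_force: 78.7
time_s: 20.55
ee_pos: [0.5267, -0.0291, 0.0433]
orientation: [-3.142, -0.0, 3.129]
ft_force: [0.1, 0.6, -1.0]
finger_gap: 0.0224
finger_force: 78.7
```

View pics/G.png

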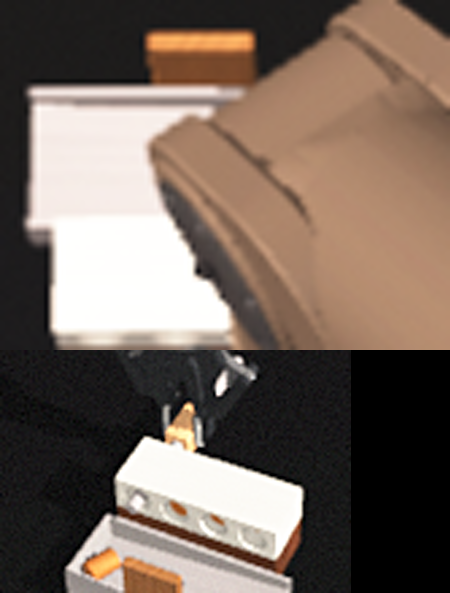

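```bash
python3 -m crank '[{"xyz":[10,0,0],"turn":[0,0,0]},{"xyz":[20,0,0],"turn":[0,0,0]},{"xyz":[20,0,0],"turn":[0,0,0]},{"xyz":[20,0,0],"turn":[0,0,0]},{"xyz":[10,0,0],"turn":[0,0,0]},{"xyz":[0,0,0],"turn":[0,0,0]},{"xyz":[0,0,0],"turn":[0,0,0]},{"xyz":[0,12,0],"turn":[0,0,0]},{"xyz":[0,15,0],"turn":[0,0,0]},{"xyz":[0,10,0],"turn":[0,0,0]},{"xyz":[0,0,0],"turn":[0,0,0]},{"xyz":[0,0,0],"turn":[0,0,0]}]'
python3 -c "
from h import *
plan([.447,.0085,.044],[np.pi,0,np.pi-.0126])"
```

```text
time_s: 21.85
ee_pos: [0.4475, 0.0092, 0.0432]
orientation: [-3.141, -0.0, 3.13]
ft_force: [-0.1, -0.3, -2.3]
finger_gap: 0.0219
finger_force: 78.7
t 21.9 pos [0.4475 0.0092 0.0432] rpy [-3.1415 -0.0001  3.1297] q [ 0.4256  0.5391 -0.7404  2.1468  0.5935  0.6679  0.8323] F [-0.1 -0.3 -2.3] gap 21.9
turn [-0.0001 -0.0001  0.0007] | shift before turn [ 0.5 -0.7 -0.8] | shift after turn [ 0.5 -0.7 -0.8]
```

```bash
python3 -m crank '[{"xyz":[-5,-0.5,-0.5],"turn":[0,0,0]},{"xyz":[-6,0,0],"turn":[0,0,0]},{"xyz":[-6,0,0],"turn":[0,0,0]},{"xyz":[-6,0,0],"turn":[0,0,0]},{"xyz":[-6,0,0],"turn":[0,0,0]},{"xyz":[-5,0,0],"turn":[0,0,0]},{"xyz":[-5,0,0],"turn":[0,0,0]},{"xyz":[-5,0,0],"turn":[0,0,0]},{"xyz":[-5,0,0],"turn":[0,0,0]},{"xyz":[-5,0,0],"turn":[0,0,0]},{"xyz":[-5,0,0],"turn":[0,0,0]},{"xyz":[-4,0,0],"turn":[0,0,0]},{"xyz":[-4,0,0],"turn":[0,0,0]},{"xyz":[-4,0,0],"turn":[0,0,0]},{"xyz":[-3,0,0],"turn":[0,0,0]},{"xyz":[-3,0,0],"turn":[0,0,0]},{"xyz":[-3,0,0],"turn":[0,0,0]},{"xyz":[0,0,0],"turn":[0,0,0]},{"xyz":[0,0,0],"turn":[0,0,0]}]'
python3 -m crank '[{"xyz":[10,0,0],"turn":[0,0,0]},{"xyz":[20,0,0],"turn":[0,0,0]},{"xyz":[20,0,0],"turn":[0,0,0]},{"xyz":[20,0,0],"turn":[0,0,0]},{"xyz":[10,0,0],"turn":[0,0,0]},{"xyz":[0,0,0],"turn":[0,0,0]},{"xyz":[0,0,0],"turn":[0,0,0]},{"xyz":[0,12,0],"turn":[0,0,0]},{"xyz":[0,14,0],"turn":[0,0,0]},{"xyz":[0,10,0],"turn":[0,0,0]},{"xyz":[0,0,0],"turn":[0,0,0]},{"xyz":[0,0,0],"turn":[0,0,0]}]'
python3 -c "
from h import *
cv2.imwrite('pics/scene4.png',cams.capture('scene'))
plan([.447,.0445,.044],[np.pi,0,np.pi-.0126])"
```

```text
time_s: 23.75
ee_pos: [0.5272, 0.0074, 0.0438]
orientation: [-3.142, -0.0, 3.129]
ft_force: [-0.4, 0.9, -1.1]
finger_gap: 0.0221
finger_force: 78.7
time_s: 24.95
ee_pos: [0.4479, 0.0447, 0.0437]
orientation: [-3.142, -0.0, 3.13]
ft_force: [-0.7, -0.4, -2.6]
finger_gap: 0.0224
finger_force: 78.8
t 25.0 pos [0.4478 0.0442 0.0437] rpy [-3.1412 -0.0002  3.1288] q [ 0.3467  0.541  -0.7396  2.1408  0.5919  0.672   0.7565] F [-0.8  0.  -1.4] gap 22.3
turn [-0.0004 -0.0002 -0.0002] | shift before turn [ 0.8  0.3 -0.3] | shift after turn [ 0.8  0.3 -0.3]
```

```bash
python3 -m crank '[{"xyz":[-5,0.3,0],"turn":[0,0,0]},{"xyz":[-6,0,0],"turn":[0,0,0]},{"xyz":[-6,0,0],"turn":[0,0,0]},{"xyz":[-6,0,0],"turn":[0,0,0]},{"xyz":[-6,0,0],"turn":[0,0,0]},{"xyz":[-5,0,0],"turn":[0,0,0]},{"xyz":[-5,0,0],"turn":[0,0,0]},{"xyz":[-5,0,0],"turn":[0,0,0]},{"xyz":[-5,0,0],"turn":[0,0,0]},{"xyz":[-5,0,0],"turn":[0,0,0]},{"xyz":[-5,0,0],"turn":[0,0,0]},{"xyz":[-4,0,0],"turn":[0,0,0]},{"xyz":[-4,0,0],"turn":[0,0,0]},{"xyz":[-4,0,0],"turn":[0,0,0]},{"xyz":[-3,0,0],"turn":[0,0,0]},{"xyz":[-3,0,0],"turn":[0,0,0]},{"xyz":[-3,0,0],"turn":[0,0,0]},{"xyz":[0,0,0],"turn":[0,0,0]},{"xyz":[0,0,0],"turn":[0,0,0]}]'
python3 -m crank '[{"xyz":[10,0,0],"turn":[0,0,0]},{"xyz":[20,0,0],"turn":[0,0,0]},{"xyz":[20,0,0],"turn":[0,0,0]},{"xyz":[20,0,0],"turn":[0,0,0]},{"xyz":[10,0,0],"turn":[0,0,0]},{"xyz":[0,0,0],"turn":[0,0,0]},{"xyz":[0,0,0],"turn":[0,0,0]},{"xyz":[0,12,0],"turn":[0,0,0]},{"xyz":[0,14,0],"turn":[0,0,0]},{"xyz":[0,10,0],"turn":[0,0,0]},{"xyz":[0,0,0],"turn":[0,0,0]},{"xyz":[0,0,0],"turn":[0,0,0]}]'
python3 -c "
from h import *
cv2.imwrite('pics/scene5.png',cams.capture('scene'))
plan([.447,.0805,.044],[np.pi,0,np.pi-.0126])"
```

```text
time_s: 26.9
ee_pos: [0.5276, 0.0436, 0.0438]
orientation: [-3.142, -0.0, 3.129]
ft_force: [-0.3, 0.0, -1.4]
finger_gap: 0.0222
finger_force: 78.8
time_s: 28.1
ee_pos: [0.4483, 0.081, 0.0437]
orientation: [-3.141, -0.0, 3.13]
ft_force: [-0.3, 0.3, -2.0]
finger_gap: 0.022
finger_force: 78.8
t 28.1 pos [0.4482 0.0804 0.0436] rpy [-3.1412 -0.0003  3.1288] q [ 0.2649  0.5472 -0.7374  2.1284  0.5915  0.6788  0.6813] F [ 0.7 -0.9 -2.8] gap 22.0
turn [-0.0004 -0.0003 -0.0002] | shift before turn [ 1.2  0.  -0.4] | shift after turn [ 1.2  0.  -0.4]
```

```bash
python3 -m crank '[{"xyz":[-5,0,0],"turn":[0,0,0]},{"xyz":[-6,0,0],"turn":[0,0,0]},{"xyz":[-6,0,0],"turn":[0,0,0]},{"xyz":[-6,0,0],"turn":[0,0,0]},{"xyz":[-6,0,0],"turn":[0,0,0]},{"xyz":[-5,0,0],"turn":[0,0,0]},{"xyz":[-5,0,0],"turn":[0,0,0]},{"xyz":[-5,0,0],"turn":[0,0,0]},{"xyz":[-5,0,0],"turn":[0,0,0]},{"xyz":[-5,0,0],"turn":[0,0,0]},{"xyz":[-5,0,0],"turn":[0,0,0]},{"xyz":[-4,0,0],"turn":[0,0,0]},{"xyz":[-4,0,0],"turn":[0,0,0]},{"xyz":[-4,0,0],"turn":[0,0,0]},{"xyz":[-3,0,0],"turn":[0,0,0]},{"xyz":[-3,0,0],"turn":[0,0,0]},{"xyz":[-3,0,0],"turn":[0,0,0]},{"xyz":[0,0,0],"turn":[0,0,0]},{"xyz":[0,0,0],"turn":[0,0,0]}]'
python3 -m crank '[{"xyz":[10,0,0],"turn":[0,0,0]},{"xyz":[20,0,0],"turn":[0,0,0]},{"xyz":[20,0,0],"turn":[0,0,0]},{"xyz":[20,0,0],"turn":[0,0,0]},{"xyz":[15,0,0],"turn":[0,0,0]},{"xyz":[0,0,-10],"turn":[0,0,0]},{"xyz":[0,0,-20],"turn":[0,0,0]},{"xyz":[0,0,-20],"turn":[0,0,0]},{"xyz":[0,0,-10],"turn":[0,0,0]},{"xyz":[0,0,0],"turn":[0,0,0]},{"xyz":[0,0,0],"turn":[0,0,0]}]'
python3 -c "
from h import *
b=cams.capture('top');s=cams.capture('scene');cv2.imwrite('pics/scene6.png',s);cv2.imwrite('pics/top6.png',b)
cv2.imwrite('pics/H.png',stack([crop(b,150,130,350,230,3),crop(s,230,250,340,330,3.5)]))
plan([.413,.276,.104],[np.pi,0,2.62])"
```

```text
time_s: 30.05
ee_pos: [0.5281, 0.0797, 0.0438]
orientation: [3.142, -0.0, 3.129]
ft_force: [-1.3, 0.1, -1.3]
finger_gap: 0.0219
finger_force: 78.8
time_s: 31.15
ee_pos: [0.4433, 0.0804, 0.1036]
orientation: [-3.141, 0.0, 3.128]
ft_force: [0.1, 0.3, -2.0]
finger_gap: 0.0221
finger_force: 78.8
t 31.2 pos [0.4428 0.0804 0.1031] rpy [-3.1413 -0.0012  3.1285] q [ 0.3496  0.4535 -0.8318  2.0853  0.4692  0.7975  0.7879] F [ 0.3  0.9 -1.6] gap 22.1
turn [-0.0006 -0.0011  0.5085] | shift before turn [ 32.3 195.2  -0.9] | shift after turn [123.3 154.7  -0.9]
```

View pics/H.png

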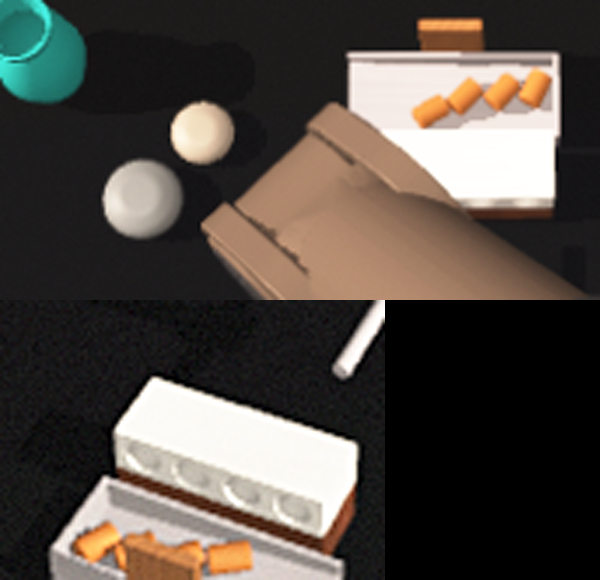

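```bash
python3 -m crank '[{"xyz":[3,15,0],"turn":[0,0,0]},{"xyz":[4,25,0],"turn":[0,0,0]},{"xyz":[4,25,0],"turn":[0,0,0]},{"xyz":[4,25,0],"turn":[0,0,0]},{"xyz":[4,25,0],"turn":[0,0,0]},{"xyz":[4,25,0],"turn":[0,0,0]},{"xyz":[4,25,0],"turn":[0,0,0]},{"xyz":[3,20,0],"turn":[0,0,0]},{"xyz":[2,10,0],"turn":[0,0,0.1]},{"xyz":[0,0,0],"turn":[0,0,0.1]},{"xyz":[0,0,0],"turn":[0,0,0.1]},{"xyz":[0,0,0],"turn":[0,0,0.1]},{"xyz":[0,0,0],"turn":[0,0,0.1]},{"xyz":[0,0,10],"turn":[0,0,0]},{"xyz":[0,0,20],"turn":[0,0,0]},{"xyz":[0,0,20],"turn":[0,0,0]},{"xyz":[0,0,20],"turn":[0,0,0]},{"xyz":[0,0,10],"turn":[0,0,0]},{"xyz":[0,0,0],"turn":[0,0,0]},{"xyz":[0,0,0],"turn":[0,0,0]}]'
```

```text
time_s: 33.25
ee_pos: [0.4136, 0.2763, 0.0238]
orientation: [-3.141, -0.0, 2.63]
ft_force: [-1.2, -0.2, -1.8]
finger_gap: 0.022
finger_force: 78.7
```

```bash
python3 -m crank '[{"xyz":[0,0,4],"turn":[0,0,0]},{"xyz":[0,0,3],"turn":[0,0,0]},{"xyz":[0,0,2],"turn":[0,0,0]},{"xyz":[0,0,0.5],"turn":[0,0,0]},{"xyz":[0,0,0],"turn":[0,0,0]},{"xyz":[0,0,0],"turn":[0,0,0]}]'
python3 -m crank '[{"xyz":[0,0,0],"turn":[0,0,0]},{"xyz":[0,0,0],"turn":[0,0,0]},{"xyz":[0,0,0],"turn":[0,0,0]},{"xyz":[0,0,0],"turn":[0,0,0]},{"xyz":[0,0,-10],"turn":[0,0,0]},{"xyz":[0,0,-20],"turn":[0,0,0]},{"xyz":[0,0,-30],"turn":[0,0,0]},{"xyz":[0,0,-30],"turn":[0,0,0]},{"xyz":[0,0,-30],"turn":[0,0,0]},{"xyz":[0,0,-30],"turn":[0,0,0]},{"xyz":[0,0,-30],"turn":[0,0,0]},{"xyz":[0,0,-25],"turn":[0,0,0]},{"xyz":[0,0,0],"turn":[0,0,0]},{"xyz":[0,0,0],"turn":[0,0,0]}]' 60
python3 -c "
from h import *
s=cams.capture('scene');cv2.imwrite('pics/scene7.png',s)
d=cv2.absdiff(s,cv2.imread('pics/scene6.png'))[240:340,230:345];print('tray diff px',(d.max(2)>40).sum())
plan([.7066,.0288,.22],[np.pi,0,np.pi/2-.0126])"
```

```text
time_s: 33.85
ee_pos: [0.4138, 0.2762, 0.0144]
orientation: [3.141, 0.0, 2.629]
ft_force: [-0.1, 0.1, -2.0]
finger_gap: 0.0221
finger_force: 78.7
time_s: 35.25
ee_pos: [0.4138, 0.2761, 0.22]
orientation: [3.141, 0.001, 2.629]
ft_force: [-0.2, -0.4, -1.0]
finger_gap: 0.0601
finger_force: 0.0
tray diff px 245
t 35.3 pos [0.4134 0.2758 0.2192] rpy [-3.1412  0.0002  2.6287] q [-0.0924  0.3392 -0.7663  1.8482  0.2679  1.0604  0.0951] F [-0.3  0.5 -0.4] gap 60.0
turn [-0.0003  0.0004  1.0705] | shift before turn [-376.7  -71.3   -0.7] | shift after turn [-243.3  296.3   -0.8]
```

```bash
python3 -m crank '[{"xyz":[0,0,0],"turn":[0,0,0.1]},{"xyz":[0,0,0],"turn":[0,0,0.1]},{"xyz":[0,0,0],"turn":[0,0,0.1]},{"xyz":[0,0,0],"turn":[0,0,0.1]},{"xyz":[0,0,0],"turn":[0,0,0.1]},{"xyz":[0,0,0],"turn":[0,0,0.1]},{"xyz":[0,0,0],"turn":[0,0,0.1]},{"xyz":[0,0,0],"turn":[0,0,0.1]},{"xyz":[0,0,0],"turn":[0,0,0.1]},{"xyz":[0,0,0],"turn":[0,0,0.1]},{"xyz":[0,0,0],"turn":[0,0,0.07]}]' 60
python3 -m crank '[{"xyz":[-20,25,0],"turn":[0,0,0]},{"xyz":[-20,25,0],"turn":[0,0,0]},{"xyz":[-20,25,0],"turn":[0,0,0]},{"xyz":[-20,25,0],"turn":[0,0,0]},{"xyz":[-20,25,0],"turn":[0,0,0]},{"xyz":[-20,25,0],"turn":[0,0,0]},{"xyz":[-20,25,0],"turn":[0,0,0]},{"xyz":[-20,25,0],"turn":[0,0,0]},{"xyz":[-20,25,0],"turn":[0,0,0]},{"xyz":[-20,25,0],"turn":[0,0,0]},{"xyz":[-20,25,0],"turn":[0,0,0]},{"xyz":[-13,11,0],"turn":[0,0,0]},{"xyz":[-10,10,0],"turn":[0,0,0]},{"xyz":[0,0,0],"turn":[0,0,0]},{"xyz":[0,0,0],"turn":[0,0,0]}]'
python3 -c "
from h import *
b=cams.capture('top');s=cams.capture('scene');cv2.imwrite('pics/scene8.png',s);cv2.imwrite('pics/top8.png',b)
cv2.imwrite('pics/I.png',stack([crop(b,150,130,350,310,2),crop(s,230,250,470,330,2.5)]))
plan([.7066,.0288,.05],[np.pi,0,np.pi/2-.0126])"
```

```text
time_s: 36.4
ee_pos: [0.413, 0.2757, 0.2181]
orientation: [-3.139, 0.001, 1.555]
ft_force: [0.2, 0.2, 0.0]
finger_gap: 0.0601
finger_force: 0.0
time_s: 37.9
ee_pos: [0.706, 0.0308, 0.2191]
orientation: [-3.141, -0.001, 1.56]
ft_force: [-0.6, 0.7, -0.0]
finger_gap: 0.0598
finger_force: 0.0
t 38.0 pos [0.7059 0.0314 0.2196] rpy [-3.1413 -0.0008  1.5608] q [ 0.1073  0.6139 -0.3914  1.3327  0.2336  1.2402 -0.3053] F [-0.4  0.4  1.1] gap 60.2
turn [-0.0003 -0.0008  0.0026] | shift before turn [ -2.7   0.8 169.6] | shift after turn [ -2.6   0.7 169.6]
```

View pics/I.png

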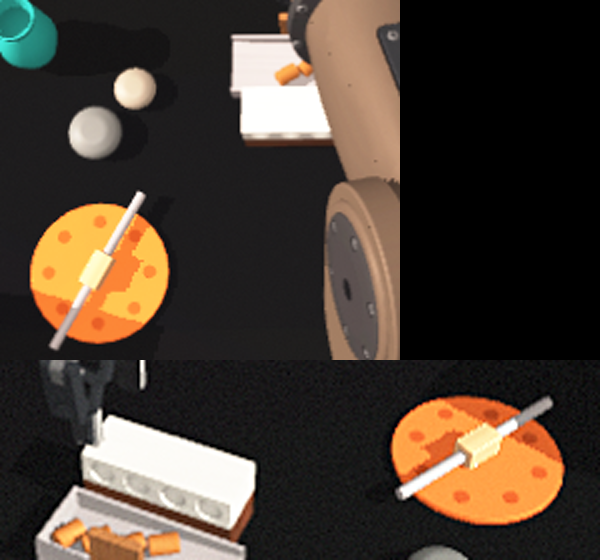

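```bash
python3 -m crank '[{"xyz":[-2.6,0.7,15],"turn":[0,0,0]},{"xyz":[0,0,20],"turn":[0,0,0]},{"xyz":[0,0,25],"turn":[0,0,0]},{"xyz":[0,0,25],"turn":[0,0,0]},{"xyz":[0,0,25],"turn":[0,0,0]},{"xyz":[0,0,25],"turn":[0,0,0]},{"xyz":[0,0,20],"turn":[0,0,0]},{"xyz":[0,0,10],"turn":[0,0,0]},{"xyz":[0,0,7],"turn":[0,0,0]},{"xyz":[0,0,0],"turn":[0,0,0]},{"xyz":[0,0,0],"turn":[0,0,0]}]'
python3 -m crank '[{"xyz":[0,0,0],"turn":[0,0,0]},{"xyz":[0,0,0],"turn":[0,0,0]},{"xyz":[0,0,0],"turn":[0,0,0]},{"xyz":[0,0,0],"turn":[0,0,0]},{"xyz":[0,0,0],"turn":[0,0,0]},{"xyz":[0,0,0],"turn":[0,0,0]},{"xyz":[0,0,0],"turn":[0,0,0]},{"xyz":[0,0,0],"turn":[0,0,0]}]' 0 115
python3 -m crank '[{"xyz":[0,0,-4],"turn":[0,0,0]},{"xyz":[0,0,-8],"turn":[0,0,0]},{"xyz":[0,0,-12],"turn":[0,0,0]},{"xyz":[0,0,-15],"turn":[0,0,0]},{"xyz":[0,0,-20],"turn":[0,0,0]},{"xyz":[0,0,-20],"turn":[0,0,0]},{"xyz":[0,0,-20],"turn":[0,0,0]},{"xyz":[0,0,-20],"turn":[0,0,0]},{"xyz":[0,0,-20],"turn":[0,0,0]},{"xyz":[0,0,-20],"turn":[0,0,0]},{"xyz":[0,0,-20],"turn":[0,0,0]},{"xyz":[0,0,-20],"turn":[0,0,0]},{"xyz":[0,0,-20],"turn":[0,0,0]},{"xyz":[0,0,-10],"turn":[0,0,0]},{"xyz":[0,0,-4],"turn":[0,0,0]},{"xyz":[0,0,0],"turn":[0,0,0]}]'
```

```text
time_s: 39.1
ee_pos: [0.7079, 0.0272, 0.0481]
orientation: [3.14, -0.0, 1.559]
ft_force: [-0.0, 0.1, 0.3]
finger_gap: 0.0599
finger_force: 0.0
time_s: 39.9
ee_pos: [0.7075, 0.027, 0.048]
orientation: [3.141, 0.0, 1.559]
ft_force: [-2.2, 0.6, 5.8]
finger_gap: 0.0085
finger_force: 112.7
time_s: 41.5
ee_pos: [0.7074, 0.027, 0.2807]
orientation: [3.141, 0.0, 1.559]
ft_force: [-0.3, -0.2, -3.7]
finger_gap: 0.0082
finger_force: 112.2
```

```bash
cat > fk.py <<'E'
from h import *
import itertools
D=[l.split() for l in """0.1724 -0.6003 0.2306 -3.1403 0.0001 0.2798 1.1884 0.4351 0.025 1.574 -0.0116 1.134 -0.0751
0.6005 -0.2801 0.2309 -3.141 -0.0003 1.4621 0.5952 0.5301 -0.3788 1.4457 0.2014 1.2048 0.0826
0.7066 0.0289 0.221 3.1405 0 1.5577 0.1167 0.615 -0.4033 1.3298 0.2417 1.2437 -0.3105
0.4273 0.2682 0.2196 -3.1405 -0.0007 2.6197 -0.0691 0.353 -0.7667 1.8302 0.2765 1.0698 0.109
0.4276 0.2684 0.1236 -3.1416 0 3.1267 -0.0449 0.5058 -0.8392 1.9413 0.4766 0.904 0.4296
0.4376 -0.0261 0.0441 3.1414 0.0013 3.129 0.511 0.5266 -0.745 2.1682 0.5928 0.656 0.9062
0.4475 0.0092 0.0432 -3.1415 -0.0001 3.1297 0.4256 0.5391 -0.7404 2.1468 0.5935 0.6679 0.8323
0.4428 0.0804 0.1031 -3.1413 -0.0012 3.1285 0.3496 0.4535 -0.8318 2.0853 0.4692 0.7975 0.7879
0.7059 0.0314 0.2196 -3.1413 -0.0008 1.5608 0.1073 0.6139 -0.3914 1.3327 0.2336 1.2402 -0.3053""".split("\n")]
D=np.array(D,float)
st=bot.get_state();D=np.vstack([D,np.r_[st["ee_pos"],st["orientation"],st["qpos"]]])
def fk(q,g):
    s=g[1];o1,o7,d1,L1,L2,L3,a,b,c=g[0]
    R=Ro.from_euler("Z",s[0]*q[0]+o1);p=np.array([0,0,d1])
    for ax,ang,t in(("Y",q[1],[0,0,0]),("Z",s[1]*q[2],[a,0,L1]),("Y",q[3],[b,0,0]),("Z",s[2]*q[4],[0,0,L2]),("Y",q[5],[c,0,0]),("Z",s[3]*q[6]+o7,[0,0,L3])):
        R=R*Ro.from_euler(ax,ang);p=p+R.apply(t)
    return p,R
def solve():
    best=None
    for s in itertools.product((1,-1),repeat=4):
        for o1 in(0,-2.4):
            def f(x):
                out=[]
                for r in D:
                    p,R=fk(r[6:],(x,s));out+=[*(p-r[:3]),*(.3*(Ro.from_euler("xyz",r[3:6]).inv()*R).as_rotvec())]
                return out
            for o7 in (0,1.57,-1.57,3):
                q=least_squares(f,[o1,o7,.35,.4,.4,.3,0,0,0],max_nfev=60)
                if best is None or q.cost<best[0]:best=(q.cost,q.x,s)
    return best
if __name__=="__main__":
    b=solve();print(b);np.save("g.npy",np.r_[b[1],b[2]])
E
time python3 fk.py
```

```text
(np.float64(0.00012118399917999392), array([-0.0767,  1.4941, -0.4607,  0.5743,  0.4486, -0.374 ,  0.007 ,
        0.0158,  0.0332]), (-1, -1, -1, -1))
real	0m16.328s
user	0m16.788s
sys	0m0.076s
```

```bash
python3 -m crank '[{"xyz":[0,0,0],"turn":[0,0.05,0]},{"xyz":[0,0,0],"turn":[0,0.05,0]},{"xyz":[0,0,0],"turn":[0,0.05,0]},{"xyz":[0,0,0],"turn":[0,0.05,0]},{"xyz":[0,0,0],"turn":[0,0.05,0]},{"xyz":[0,0,0],"turn":[0,0,0]},{"xyz":[0,0,0],"turn":[0,0,0]}]'
cat > fk2.py <<'E'
import fk
from fk import *
if __name__=="__main__":
    D0=[fk.D,np.array([0.7074,0.027,0.2807,3.141,0,1.559]+[np.nan]*7)][0]
    s=(-1,-1,-1,-1);w=np.r_[np.ones(len(D)-1),3]
    def f(x):
        out=[]
        for k,r in zip(w,D):
            p,R=fk.fk(r[6:],(x,s));out+=[*(k*(p-r[:3])),*(k*.3*(Ro.from_euler("xyz",r[3:6]).inv()*R).as_rotvec())]
        return out
    q=least_squares(f,[-.0767,1.4941,.2,.574,.4486,.29,.007,.0158,.033]);print(q.cost,q.x);np.save("g.npy",q.x)
    print(D[-1]);print(np.abs(q.fun).max())
E
python3 fk2.py
```

```text
time_s: 42.2
ee_pos: [0.707, 0.0264, 0.2792]
orientation: [-3.14, -0.249, 1.558]
ft_force: [0.3, -0.8, -3.1]
finger_gap: 0.0083
finger_force: 112.2Traceback (most recent call last):
  File "fk2.py", line 4, in <module>
    D0=[fk.D,np.array([0.7074,0.027,0.2807,3.141,0,1.559]+[np.nan]*7)][0]
        ^^^^
AttributeError: 'function' object has no attribute 'D'
```

```bash
sed -i '/D0=/d; s/^import fk$//; s/fk\.fk/fk/' fk2.py; python3 fk2.py; cat > ik.py <<'E'
from fk import *
g=(np.load("g.npy"),(-1,-1,-1,-1))
lo=np.array([-2.62,-.44,-1.27,.08,-1.32,.12,-2.74])+.03;hi=np.array([2.62,2.09,1.32,2.57,4.46,2,2.74])-.03
l=np.array([.089,-.041,.031])
q00=bot.get_state()["qpos"]
for psi in np.radians([60,90,110,130,150,170]):
    q=q00.copy();e=np.array([np.cos(psi),np.sin(psi),0]);z=np.array([0,0,1])
    lip=np.array([.405,-.292,.17])-.02*e;row=[]
    for th in np.arange(0,1.31,.1):
        tx=np.cos(th)*e-np.sin(th)*z;tz=-np.sin(th)*e-np.cos(th)*z;R=np.c_[tx,np.cross(tz,tx),tz];p=lip-R@l;Rt=Ro.from_matrix(R)
        f=lambda x:np.r_[20*(fk(x,g)[0]-p),10*(Rt.inv()*fk(x,g)[1]).as_rotvec(),.01*(x-q)]
        r=least_squares(f,np.clip(q,lo,hi),bounds=(lo,hi));q=r.x;er=np.linalg.norm(f(q)[:6]);row.append(er)
        if th==0:q0=q
    print(round(np.degrees(psi)),np.round(row,2),q0.round(2),q.round(2),p.round(3))
E
python3 ik.py
```

```text
0.00038806102941686986 [-0.0724  1.4995  0.2723  0.5685  0.4407  0.3653  0.008   0.0061  0.0332]
[ 0.707   0.0264  0.2792 -3.1398 -0.2488  1.5576  0.2831  0.6042 -0.4811
  1.2483  0.0199  1.3126 -0.1361]
0.016714735480428455
60 [0. 0. 0. 0. 0. 0. 0. 0. 0. 0. 0. 0. 0. 0.] [ 0.87  0.38 -0.18  1.73  0.08  1.04  0.14] [-0.07  0.71  0.05  1.81  1.    1.59 -1.09] [ 0.434 -0.325  0.264]
90 [0. 0. 0. 0. 0. 0. 0. 0. 0. 0. 0. 0. 0. 0.] [ 0.89  0.46 -0.34  1.63  0.17  1.08  0.51] [-0.1   0.57 -0.12  2.22  1.38  1.42 -1.29] [ 0.446 -0.306  0.264]
110 [0. 0. 0. 0. 0. 0. 0. 0. 0. 0. 0. 0. 0. 0.] [ 0.89  0.49 -0.45  1.6   0.23  1.1   0.74] [ 0.01  0.52 -0.3   2.5   1.72  1.42 -1.48] [ 0.448 -0.291  0.264]
130 [0.   0.   0.   0.   0.   0.   0.   0.   0.   0.   0.03 0.57 1.05 1.47] [ 0.89  0.51 -0.56  1.6   0.29  1.12  0.96] [ 0.73  0.74 -1.24  2.54  1.96  1.82 -1.11] [ 0.445 -0.276  0.264]
150 [0.   0.   0.   0.   0.   0.   0.   0.   0.4  1.09 1.77 2.44 3.1  3.76] [ 0.9   0.52 -0.68  1.62  0.35  1.12  1.19] [ 0.6  -0.41  0.03  2.47 -1.13  0.15  2.71] [ 0.438 -0.263  0.264]
170 [0.   0.   0.   0.   0.   0.   0.   0.06 0.88 1.72 2.58 3.47 4.36 5.26] [ 0.94  0.52 -0.81  1.67  0.41  1.12  1.41] [ 1.78  0.5  -1.24  2.13 -0.58  0.15  2.71] [ 0.426 -0.254  0.264]
```

```bash
python3 -m crank '[{"xyz":[0,0,0],"turn":[0,-0.05,0]},{"xyz":[0,0,0],"turn":[0,-0.05,0]},{"xyz":[0,0,0],"turn":[0,-0.05,0]},{"xyz":[0,0,0],"turn":[0,-0.05,0]},{"xyz":[0,0,0],"turn":[0,-0.02,0]},{"xyz":[0,0,0],"turn":[0,0,0]},{"xyz":[0,0,0],"turn":[0,0,0]}]'
python3 -c "
from h import *
plan([.406,-.409,.28],[np.pi,0,1.22])"
```

```text
time_s: 42.9
ee_pos: [0.7074, 0.0271, 0.2802]
orientation: [-3.141, -0.03, 1.559]
ft_force: [-0.2, -1.0, -3.6]
finger_gap: 0.0086
finger_force: 112.2
t 42.9 pos [0.7074 0.0271 0.2802] rpy [-3.1415 -0.0302  1.559 ] q [ 0.128   0.5821 -0.4019  1.2395  0.1918  1.3546 -0.2652] F [-0.2 -1.  -3.6] gap 8.6
turn [-0.0053 -0.0299  0.3389] | shift before turn [-439.4 -296.2  -13.1] | shift after turn [-513.1 -133.2    0.2]
```

```bash
python3 -m crank '[{"xyz":[-6,-4,0],"turn":[0,0,0]},{"xyz":[-12,-8,0],"turn":[0,0,0]},{"xyz":[-18,-12,-1],"turn":[0,0,0]},{"xyz":[-24,-16,-1],"turn":[0,0,0]},{"xyz":[-24,-16,-1],"turn":[0,0,0]},{"xyz":[-24,-16,-1],"turn":[0,0,0]},{"xyz":[-24,-16,-1],"turn":[0,0,0]},{"xyz":[-24,-16,-1],"turn":[0,0,0]},{"xyz":[-24,-16,-1],"turn":[0,0,0]},{"xyz":[-24,-16,-1],"turn":[0,0,0]},{"xyz":[-24,-16,-1],"turn":[0,0,0]},{"xyz":[-24,-16,-1],"turn":[0,0,0]},{"xyz":[-24,-16,-1],"turn":[0,0,0]},{"xyz":[-24,-16,-1],"turn":[0,0,0]},{"xyz":[-24,-16,-1],"turn":[0,0,0]},{"xyz":[-24,-16,-1],"turn":[0,0,0]},{"xyz":[-24,-16,0],"turn":[0,0,0]},{"xyz":[-24,-16,0],"turn":[0,0,0]},{"xyz":[-20,-14,0],"turn":[0,0,0]},{"xyz":[-14,-10,0],"turn":[0,0,0]}]'
python3 -m crank '[{"xyz":[-8,-6,0],"turn":[0,0,0.04]},{"xyz":[-3,-4,0],"turn":[0,0,0.08]},{"xyz":[0,0,0],"turn":[0,0,0.08]},{"xyz":[0,0,0],"turn":[0,0,0.08]},{"xyz":[0,0,0],"turn":[0,0,0.06]},{"xyz":[0,0,0],"turn":[0,0,0]},{"xyz":[0,0,0],"turn":[0,0,0]},{"xyz":[0,0,0],"turn":[0,0,0]}]'
python3 -c "
from h import *
b=cams.capture('top');s=cams.capture('scene');cv2.imwrite('pics/scene9.png',s);cv2.imwrite('pics/top9.png',b)
print(proj('scene',[.398,-.311,.25]),proj('top',[.398,-.311,.25]))
plan([.406,-.409,.209],[np.pi,0,1.22])"
```

```text
time_s: 44.9
ee_pos: [0.4109, -0.4025, 0.2814]
orientation: [-3.141, -0.029, 1.554]
ft_force: [-0.4, -0.2, -2.9]
finger_gap: 0.0085
finger_force: 112.3
time_s: 45.7
ee_pos: [0.4038, -0.4104, 0.2811]
orientation: [-3.132, -0.028, 1.219]
ft_force: [-0.0, -0.9, -2.5]
finger_gap: 0.0082
finger_force: 112.3
[[210.759  150.0265]] [[468.675  253.4228]]
t 45.8 pos [ 0.4039 -0.4104  0.2811] rpy [-3.1316 -0.0283  1.2191] q [ 0.8912  0.3473 -0.2411  1.588   0.0609  1.2343  0.2911] F [ 0.3 -0.4 -2.7] gap 8.7
turn [-0.0099 -0.0283 -0.0008] | shift before turn [ 0.   2.2 72.1] | shift after turn [ 2.1  1.5 72.1]
```

```bash
python3 -m crank '[{"xyz":[0,1,8],"turn":[-0.01,0,0]},{"xyz":[0,1,14],"turn":[0,0,0]},{"xyz":[0,0,14],"turn":[0,0,0]},{"xyz":[0,0,14],"turn":[0,0,0]},{"xyz":[0,0,12],"turn":[0,0,0]},{"xyz":[0,0,8],"turn":[0,0,0]},{"xyz":[0,0,2],"turn":[0,0,0]},{"xyz":[0,0,0],"turn":[0,-0.03,0]},{"xyz":[0,0,0],"turn":[0,0,0]},{"xyz":[0,0,0],"turn":[0,0,0]}]'
python3 -c "
from h import *
b=cams.capture('top');s=cams.capture('scene');cv2.imwrite('pics/scene9.png',s);cv2.imwrite('pics/top9.png',b)
L=crop(b,380,140,560,320,2.2);R=crop(s,140,80,300,260,2.2)
cv2.imwrite('pics/J.png',np.hstack([L,R]))
plan([.406,-.409,.209],[np.pi,0,1.22])"
```

```text
time_s: 46.8
ee_pos: [0.4069, -0.4091, 0.2096]
orientation: [3.141, 0.001, 1.219]
ft_force: [0.3, -0.7, -2.8]
finger_gap: 0.0082
finger_force: 112.4
t 46.9 pos [ 0.4066 -0.4095  0.2094] rpy [3.1411 0.0016 1.2184] q [ 0.8671  0.3908 -0.2343  1.7078  0.1034  1.0541  0.2463] F [-0.1  0.1 -3.2] gap 8.5
turn [ 0.0005  0.0016 -0.0016] | shift before turn [ 0.2 -0.7  0.4] | shift after turn [ 0.2 -0.7  0.4]
```

View pics/J.png

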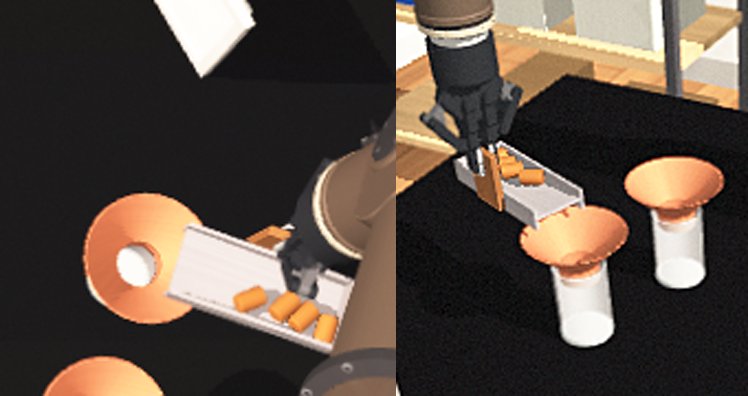

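```bash
python3 -c "
from h import *
print(onz('top',(461.8,258.6),.185),onz('top',(446.8,257.3),.15))"
python3 -m crank '[{"xyz":[1.66,0,-4.4],"turn":[0,-0.05,0]},{"xyz":[0.64,0,-1.77],"turn":[0,-0.02,0]},{"xyz":[0.64,0,-1.77],"turn":[0,-0.02,0]},{"xyz":[0.64,0,-1.77],"turn":[0,-0.02,0]},{"xyz":[0.64,0,-1.77],"turn":[0,-0.02,0]},{"xyz":[0.64,0,-1.77],"turn":[0,-0.02,0]},{"xyz":[0.64,0,-1.77],"turn":[0,-0.02,0]},{"xyz":[0.64,0,-1.77],"turn":[0,-0.02,0]},{"xyz":[0.64,0,-1.77],"turn":[0,-0.02,0]},{"xyz":[0.64,0,-1.77],"turn":[0,-0.02,0]},{"xyz":[0.64,0,-1.77],"turn":[0,-0.02,0]},{"xyz":[0.64,0,-1.77],"turn":[0,-0.02,0]},{"xyz":[0.64,0,-1.77],"turn":[0,-0.02,0]},{"xyz":[0.64,0,-1.77],"turn":[0,-0.02,0]},{"xyz":[0,0,0],"turn":[0,0,0]},{"xyz":[0,0,0],"turn":[0,0,0]},{"xyz":[0,0,0],"turn":[0,0,0]},{"xyz":[0,0,0],"turn":[0,0,0]}]'
python3 -c "
from h import *
b=cams.capture('top');s=cams.capture('scene');cv2.imwrite('pics/scene10.png',s);cv2.imwrite('pics/top10.png',b)
h=cv2.cvtColor(b,cv2.COLOR_BGR2HSV);print(bot.get_state()['qpos'])
L=crop(b,380,140,560,320,2.2);R=crop(s,140,80,300,260,2.2)
cv2.imwrite('pics/K.png',np.hstack([L,R]))"
```

```text
[ 0.397 -0.314  0.185] [ 0.4053 -0.2904  0.15  ]
time_s: 48.7
ee_pos: [0.411, -0.3966, 0.2346]
orientation: [-3.142, 0.312, 1.218]
ft_force: [0.4, -0.5, -3.9]
finger_gap: 0.0085
finger_force: 112.4
[ 0.6111  0.3143 -0.1751  1.7986  0.4246  1.0444 -0.1255]
```

View pics/K.png

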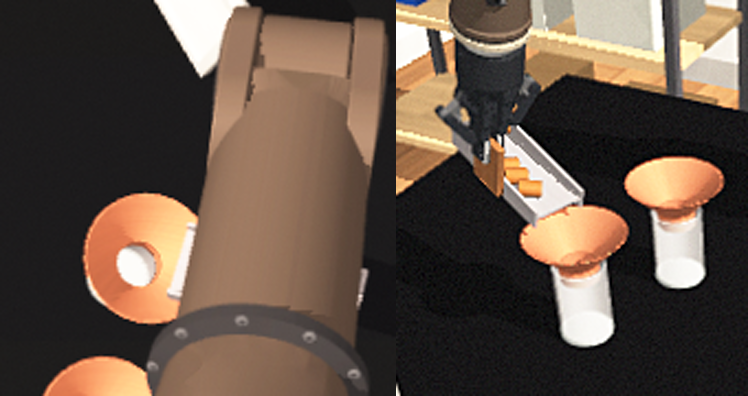

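```bash
python3 -m crank '[{"xyz":[0.64,0,-1.77],"turn":[0,-0.02,0]},{"xyz":[0.64,0,-1.77],"turn":[0,-0.02,0]},{"xyz":[0.64,0,-1.77],"turn":[0,-0.02,0]},{"xyz":[0.64,0,-1.77],"turn":[0,-0.02,0]},{"xyz":[0.64,0,-1.77],"turn":[0,-0.02,0]},{"xyz":[0.64,0,-1.77],"turn":[0,-0.02,0]},{"xyz":[0.64,0,-1.77],"turn":[0,-0.02,0]},{"xyz":[0.64,0,-1.77],"turn":[0,-0.02,0]},{"xyz":[0.64,0,-1.77],"turn":[0,-0.02,0]},{"xyz":[0.64,0,-1.77],"turn":[0,-0.02,0]},{"xyz":[0.64,0,-1.77],"turn":[0,-0.02,0]},{"xyz":[0.64,0,-1.77],"turn":[0,-0.02,0]},{"xyz":[0.64,0,-1.77],"turn":[0,-0.02,0]},{"xyz":[0.64,0,-1.77],"turn":[0,-0.02,0]},{"xyz":[0.64,0,-1.77],"turn":[0,-0.02,0]},{"xyz":[0,0,0],"turn":[0,0,0]},{"xyz":[0,0,0],"turn":[0,0,0]}]'
cat > br.py <<'E'
from h import *
import sys
s=cams.capture('scene');cv2.imwrite(f'pics/scene{sys.argv[1]}.png',s)
h=cv2.cvtColor(s,cv2.COLOR_BGR2HSV)
m=cv2.inRange(h,(8,150,120),(20,255,255))
def blobs(x0,y0,x1,y1):
    n,_,st,c=cv2.connectedComponentsWithStats(m[y0:y1,x0:x1]);return [(int(a[4]),*(c[i]+[x0,y0]).round().astype(int)) for i,a in enumerate(st) if i and a[4]>8]
print('tray/jar blobs',blobs(140,100,255,260),'q',bot.get_state()['qpos'])
j=h[205:240,210:242];print('jar mean hsv',j.reshape(-1,3).mean(0),'pix sat',int((j[...,1]>100).sum()))
E
for k in 9 10;do python3 - <<E
import cv2,numpy as np
h=cv2.cvtColor(cv2.imread('pics/scene$k.png'),cv2.COLOR_BGR2HSV);j=h[205:240,210:242];print('ref',j.reshape(-1,3).mean(0),int((j[...,1]>100).sum()))
E
done
python3 br.py 11
```

```text
time_s: 50.5
ee_pos: [0.4183, -0.3772, 0.2542]
orientation: [-3.141, 0.612, 1.219]
ft_force: [0.6, -0.1, -2.9]
finger_gap: 0.0083
finger_force: 112.5
ref [ 41.14017857  25.72321429 164.80803571] 40
ref [ 40.71071429  25.37053571 164.92410714] 49
tray/jar blobs [(26, np.int64(148), np.int64(108)), (138, np.int64(185), np.int64(154)), (68, np.int64(201), np.int64(164)), (14, np.int64(249), np.int64(169)), (83, np.int64(212), np.int64(181)), (271, np.int64(233), np.int64(192)), (44, np.int64(202), np.int64(186)), (16, np.int64(202), np.int64(196))] q [ 0.3681  0.3216 -0.1506  1.8682  0.7238  1.1625 -0.4979]
jar mean hsv [ 43.4411  29.6152 163.7402] pix sat 50
```

```bash
python3 -m crank '[{"xyz":[0.64,0,-1.77],"turn":[0,-0.02,0]},{"xyz":[0.64,0,-1.77],"turn":[0,-0.02,0]},{"xyz":[0.64,0,-1.77],"turn":[0,-0.02,0]},{"xyz":[0.64,0,-1.77],"turn":[0,-0.02,0]},{"xyz":[0.64,0,-1.77],"turn":[0,-0.02,0]},{"xyz":[0.64,0,-1.77],"turn":[0,-0.02,0]},{"xyz":[0.64,0,-1.77],"turn":[0,-0.02,0]},{"xyz":[0.64,0,-1.77],"turn":[0,-0.02,0]},{"xyz":[0.64,0,-1.77],"turn":[0,-0.02,0]},{"xyz":[0.64,0,-1.77],"turn":[0,-0.02,0]},{"xyz":[0.64,0,-1.77],"turn":[0,-0.02,0]},{"xyz":[0.64,0,-1.77],"turn":[0,-0.02,0]},{"xyz":[0.64,0,-1.77],"turn":[0,-0.02,0]},{"xyz":[0.64,0,-1.77],"turn":[0,-0.02,0]},{"xyz":[0.64,0,-1.77],"turn":[0,-0.02,0]},{"xyz":[0,0,0],"turn":[0,0,0]},{"xyz":[0,0,0],"turn":[0,0,0]}]'
python3 br.py 12
python3 -m crank '[{"xyz":[1.66,0,-4.4],"turn":[0,-0.05,0]},{"xyz":[1.66,0,-4.4],"turn":[0,-0.05,0]},{"xyz":[1.66,0,-4.4],"turn":[0,-0.05,0]},{"xyz":[1.66,0,-4.4],"turn":[0,-0.05,0]},{"xyz":[1.66,0,-4.4],"turn":[0,-0.05,0]},{"xyz":[1.66,0,-4.4],"turn":[0,-0.05,0]},{"xyz":[0,0,0],"turn":[0,0,0]},{"xyz":[0,0,0],"turn":[0,0,0]},{"xyz":[0,0,0],"turn":[0,0,0]},{"xyz":[0,0,0],"turn":[0,0,0]}]'
python3 br.py 13; python3 -c "
from h import *
cv2.imwrite('pics/top13.png',cams.capture('top'))"
```

```text
time_s: 52.25
ee_pos: [0.427, -0.3538, 0.267]
orientation: [-3.141, 0.912, 1.219]
ft_force: [-0.0, 0.6, -2.0]
finger_gap: 0.0085
finger_force: 112.7
tray/jar blobs [(22, np.int64(148), np.int64(108)), (91, np.int64(190), np.int64(153)), (14, np.int64(248), np.int64(169)), (274, np.int64(232), np.int64(192)), (13, np.int64(204), np.int64(197))] q [ 0.1584  0.4106 -0.1359  1.9146  0.9279  1.3608 -0.7984]
jar mean hsv [ 43.5473  32.8929 163.1384] pix sat 52
time_s: 53.3
ee_pos: [0.4361, -0.3284, 0.2725]
orientation: [3.138, 1.211, 1.214]
ft_force: [-0.2, 0.4, -2.3]
finger_gap: 0.0083
finger_force: 112.8
tray/jar blobs [(26, np.int64(147), np.int64(108)), (109, np.int64(190), np.int64(144)), (17, np.int64(250), np.int64(170)), (257, np.int64(233), np.int64(192)), (16, np.int64(203), np.int64(196))] q [-0.0102  0.5641 -0.101   1.9349  1.0375  1.5702 -1.0217]
jar mean hsv [ 42.2357  30.6643 163.0241] pix sat 44
```

```bash
python3 - <<'E'
import cv2,numpy as np
a=cv2.imread('pics/scene9.png').astype(int);b=cv2.imread('pics/scene13.png').astype(int)
print("jar a|b: R-B at 2px steps, cols 208-242, rows 190-240")
for y in range(190,241,2):
    print(y,' '.join(f"{a[y,x,2]-a[y,x,0]:4d}" for x in range(208,244,3)),'|',' '.join(f"{b[y,x,2]-b[y,x,0]:4d}" for x in range(208,244,3)))
h=cv2.cvtColor(b.astype(np.uint8),cv2.COLOR_BGR2HSV)
m=cv2.inRange(h,(5,90,60),(22,255,255));m[:130]=0
n,_,st,c=cv2.connectedComponentsWithStats(m[:,:345]);print([(int(s[4]),c[i].round().tolist()) for i,s in enumerate(st) if i and s[4]>5 and c[i][1]<340])
E
```

```text
jar a|b: R-B at 2px steps, cols 208-242, rows 190-240
190  107  105   92   92  105  115  128  133  142  120  112   99 |  112   98   88   89  106  110  127  130  136  120  111  101
192  110  101   94   91  102  113  123  139  119  113   98  155 |  109  102   95   90  102  117  130  135  119  113   98  153
194  116  114  103   88  112  137  145  140  117  105   95   -6 |  111  112  100   86  110  139  142  140  121  108   95   -9
196  125  112  100  132  131  137  116  111  128  128  -12    0 |  129  117  106  134  128  137  121  111  127  126   -9    5
198  145  127  115  129  129  114  120  141   88   -5   -3   -1 |  143  132  115  119  124  121  123  142   87   -7    3    0
200   -5   74  108  145   97   73   84   91   74   16    0   -3 |   -4   75  106  146   98   74   84   95   73   11   -3   -4
202    4    8   98   84   88   85   84  148   88   13    1    1 |    3    8   96   85   86   87   84  150   86   12    0    0
204    3    8   68  121  107  128  131  108   10   12    1    3 |   -6   10   70  117  109  127  125  106    7   12    7    0
206    1    8   20   73   94   83   41
[... 2094 characters left out ...]
   1   -1
240    6   -2    4    1    2    0    2   -3   -1   -1   -5    2 |   11    0    1   -2    2   -3    1   -1   -1    2    1    3
[(13318, [62.0, 177.0]), (50, [328.0, 133.0]), (63, [339.0, 133.0]), (15, [338.0, 138.0]), (154, [191.0, 144.0]), (6, [322.0, 142.0]), (7, [302.0, 146.0]), (13, [310.0, 147.0]), (8, [289.0, 148.0]), (8, [295.0, 149.0]), (6, [304.0, 151.0]), (14, [322.0, 152.0]), (8, [284.0, 157.0]), (13, [293.0, 158.0]), (9, [202.0, 158.0]), (7, [289.0, 159.0]), (8, [272.0, 162.0]), (6, [315.0, 162.0]), (6, [290.0, 165.0]), (6, [306.0, 165.0]), (250, [263.0, 173.0]), (1127, [221.0, 188.0]), (7, [338.0, 181.0]), (9, [343.0, 189.0]), (9, [339.0, 189.0]), (625, [297.0, 313.0])]
```

```bash
python3 -m crank '[{"xyz":[-2.65,0,9.04],"turn":[0,0.1,0]},{"xyz":[-2.65,0,9.04],"turn":[0,0.1,0]},{"xyz":[-2.65,0,9.04],"turn":[0,0.1,0]},{"xyz":[-2.65,0,9.04],"turn":[0,0.1,0]},{"xyz":[-2.65,0,9.04],"turn":[0,0.1,0]},{"xyz":[-2.65,0,9.04],"turn":[0,0.1,0]},{"xyz":[-2.65,0,9.04],"turn":[0,0.1,0]},{"xyz":[-2.65,0,9.04],"turn":[0,0.1,0]},{"xyz":[-2.65,0,9.04],"turn":[0,0.1,0]},{"xyz":[-2.65,0,9.04],"turn":[0,0.1,0]},{"xyz":[-2.65,0,9.04],"turn":[0,0.1,0]},{"xyz":[-2.65,0,9.04],"turn":[0,0.1,0]},{"xyz":[0,0,0],"turn":[0,0,0]},{"xyz":[0,0,-20],"turn":[0,0,0]},{"xyz":[0,0,-20],"turn":[0,0,0]},{"xyz":[0,0,-20],"turn":[0,0,0]},{"xyz":[0,0,-10],"turn":[0,0,0]},{"xyz":[0,0,0],"turn":[0,0,0]},{"xyz":[0,0,0],"turn":[0,0,0]}]'
python3 br.py 14
python3 -c "
from h import *
cv2.imwrite('pics/top14.png',cams.capture('top'))
plan([.607,-.26,.28],[np.pi,0,1.465])"
```

```text
time_s: 55.3
ee_pos: [0.4066, -0.4077, 0.2791]
orientation: [-3.141, 0.012, 1.219]
ft_force: [-0.1, 0.5, -2.6]
finger_gap: 0.0085
finger_force: 112.7
tray/jar blobs [(187, np.int64(179), np.int64(140)), (272, np.int64(232), np.int64(192)), (13, np.int64(204), np.int64(197))] q [ 0.8552  0.332  -0.2272  1.6149  0.0913  1.2024  0.2553]
jar mean hsv [ 40.7732  30.217  162.7991] pix sat 51
t 55.4 pos [ 0.4063 -0.4077  0.2786] rpy [-3.1396  0.0114  1.2187] q [ 0.8554  0.3323 -0.2271  1.6148  0.0912  1.2025  0.2554] F [-0.2  0.1 -3.1] gap 8.5
turn [-0.0034  0.0111 -0.2463] | shift before turn [207.8 137.4  -4.1] | shift after turn [168.1 183.9  -1.4]
```

```bash
python3 -m crank '[{"xyz":[16,11,0],"turn":[0,0.01,-0.05]},{"xyz":[18,14,0],"turn":[0,0,-0.1]},{"xyz":[18,16,0],"turn":[0,0,-0.096]},{"xyz":[17,18,0],"turn":[0,0,0]},{"xyz":[17,18,0],"turn":[0,0,0]},{"xyz":[17,18,0],"turn":[0,0,0]},{"xyz":[17,18,0],"turn":[0,0,0]},{"xyz":[17,18,0],"turn":[0,0,0]},{"xyz":[17,18,0],"turn":[0,0,0]},{"xyz":[17,18,0],"turn":[0,0,0]},{"xyz":[8,8,0],"turn":[0,0,0]},{"xyz":[0,0,0],"turn":[0,0,0]},{"xyz":[0,0,0],"turn":[0,0,0]}]'
python3 -c "
from h import *
plan([.607,-.26,.048],[np.pi,0,1.465])"
```

```text
time_s: 56.7
ee_pos: [0.6067, -0.2581, 0.2787]
orientation: [-3.14, 0.002, 1.464]
ft_force: [-0.1, -0.2, -2.4]
finger_gap: 0.0082
finger_force: 112.6
t 56.7 pos [ 0.6067 -0.2581  0.2787] rpy [-3.1396  0.0021  1.4645] q [ 0.5225  0.4872 -0.3207  1.3873  0.1566  1.2933  0.0872] F [-0.1 -0.2 -2.4] gap 8.2
turn [-0.0019  0.0021 -0.0005] | shift before turn [ -1.3   0.9 230.7] | shift after turn [ -1.8   0.5 230.7]
```

```bash
python3 -m crank '[{"xyz":[0,0,10],"turn":[0,0,0]},{"xyz":[0,0,20],"turn":[0,0,0]},{"xyz":[0,0,25],"turn":[0,0,0]},{"xyz":[0,0,25],"turn":[0,0,0]},{"xyz":[0,0,25],"turn":[0,0,0]},{"xyz":[0,0,25],"turn":[0,0,0]},{"xyz":[0,0,25],"turn":[0,0,0]},{"xyz":[0,0,25],"turn":[0,0,0]},{"xyz":[0,0,20],"turn":[0,0,0]},{"xyz":[0,0,10],"turn":[0,0,0]},{"xyz":[0,0,5],"turn":[0,0,0]},{"xyz":[0,0,4],"turn":[0,0,0]},{"xyz":[0,0,4],"turn":[0,0,0]},{"xyz":[0,0,4],"turn":[0,0,0]},{"xyz":[0,0,3],"turn":[0,0,0]},{"xyz":[0,0,0],"turn":[0,0,0]},{"xyz":[0,0,0],"turn":[0,0,0]}]'
python3 -m crank '[{"xyz":[0,0,0],"turn":[0,0,0]},{"xyz":[0,0,0],"turn":[0,0,0]}]' - 40
```

```text
time_s: 58.4
ee_pos: [0.6074, -0.2577, 0.0493]
orientation: [-3.141, 0.002, 1.465]
ft_force: [0.4, 0.1, -2.5]
finger_gap: 0.0085
finger_force: 112.4
time_s: 58.6
ee_pos: [0.6074, -0.2578, 0.0494]
orientation: [-3.141, 0.002, 1.465]
ft_force: [0.4, 0.7, -2.2]
finger_gap: 0.0083
finger_force: 112.4
```

```bash
python3 -m crank '[{"xyz":[0,0,1],"turn":[0,0,0]},{"xyz":[0,0,0.7],"turn":[0,0,0]},{"xyz":[0,0,0],"turn":[0,0,0]},{"xyz":[0,0,0],"turn":[0,0,0]}]'
python3 -m crank '[{"xyz":[0,0,0],"turn":[0,0,0]},{"xyz":[0,0,0],"turn":[0,0,0]},{"xyz":[0,0,0],"turn":[0,0,0]},{"xyz":[0,0,0],"turn":[0,0,0]},{"xyz":[0,0,0],"turn":[0,0,0]},{"xyz":[0,0,-10],"turn":[0,0,0]},{"xyz":[0,0,-20],"turn":[0,0,0]},{"xyz":[0,0,-30],"turn":[0,0,0]},{"xyz":[0,0,-30],"turn":[0,0,0]},{"xyz":[0,0,-40],"turn":[0,0,0]},{"xyz":[0,0,-40],"turn":[0,0,0]},{"xyz":[0,0,-40],"turn":[0,0,0]},{"xyz":[0,0,-30],"turn":[0,0,0]}]' 60
python3 -m crank '[{"xyz":[20,0,0],"turn":[0,0,0]},{"xyz":[25,0,0],"turn":[0,0,0]},{"xyz":[25,0,0],"turn":[0,0,0]},{"xyz":[25,0,0],"turn":[0,0,0]},{"xyz":[25,0,0],"turn":[0,0,0]},{"xyz":[25,0,0],"turn":[0,0,0]},{"xyz":[25,0,0],"turn":[0,0,0]},{"xyz":[25,0,0],"turn":[0,0,0]},{"xyz":[25,0,0],"turn":[0,0,0]},{"xyz":[20,0,0],"turn":[0,0,0]},{"xyz":[0,0,0],"turn":[0,0,0]},{"xyz":[0,0,0],"turn":[0,0,0]}]'
python3 -c "
from h import *
b=cams.capture('top');s=cams.capture('scene');cv2.imwrite('pics/scene15.png',s);cv2.imwrite('pics/top15.png',b)
A=crop(b,130,90,510,310,1.05);B=crop(b,415,225,480,290,5.5);C=crop(s,190,165,255,240,5);D=crop(s,160,230,470,420,1.15)
L=stack([A,D]);R=stack([C[:300],B[:300]] if 0 else [C[60:375],crop(b,415,225,480,290,4)])
h=max(L.shape[0],R.shape[0]);out=np.hstack([cv2.copyMakeBorder(i,0,h-i.shape[0],0,0,0) for i in(L,R)])[:600,:800]
print(out.shape);cv2.imwrite('pics/L.png',out)"
```

```text
time_s: 59.0
ee_pos: [0.6075, -0.2579, 0.048]
orientation: [-3.142, 0.002, 1.465]
ft_force: [-1.7, 0.6, 4.2]
finger_gap: 0.0084
finger_force: 113.5
time_s: 60.3
ee_pos: [0.6078, -0.2573, 0.2915]
orientation: [3.139, 0.002, 1.465]
ft_force: [0.1, -0.8, 0.6]
finger_gap: 0.06
finger_force: 0.0
time_s: 61.5
ee_pos: [0.6329, -0.0187, 0.2877]
orientation: [-3.141, 0.002, 1.465]
ft_force: [-1.0, 0.3, -0.1]
finger_gap: 0.0604
finger_force: 0.0
(575, 724, 3)
```

View pics/L.png

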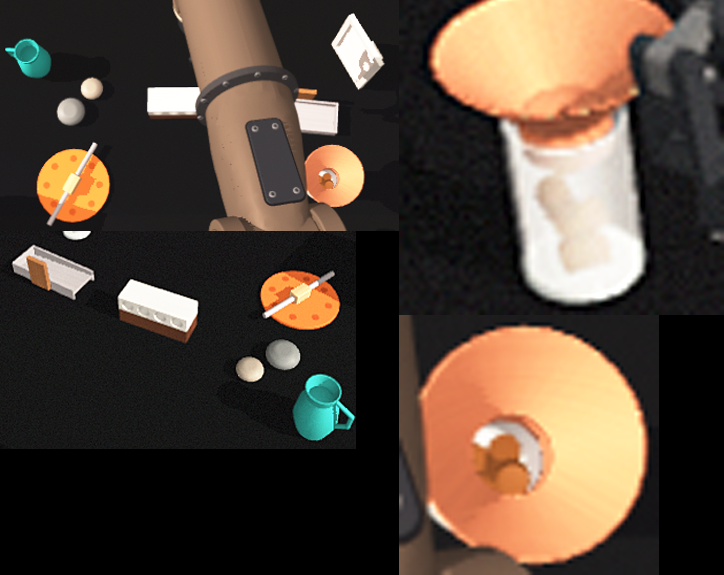

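```bash
python3 - <<'E'
import cv2,numpy as np
for f,y0,y1,x0,x1 in(("scene15",120,470,60,600),("top15",70,400,40,590),("top9",70,400,40,590)):
    h=cv2.cvtColor(cv2.imread(f"pics/{f}.png"),cv2.COLOR_BGR2HSV)
    m=cv2.inRange(h,(5,120,90),(20,255,255))[y0:y1,x0:x1]
    n,_,st,c=cv2.connectedComponentsWithStats(m);print(f,[(int(s[4]),(c[i]+[x0,y0]).round().astype(int).tolist()) for i,s in enumerate(st) if i and s[4]>18])
# plug area in top neck
E
```

```text
scene15 [(5861, [94, 162]), (199, [132, 125]), (261, [190, 126]), (88, [290, 124]), (99, [306, 126]), (100, [316, 125]), (145, [327, 128]), (133, [338, 128]), (405, [516, 136]), (250, [534, 129]), (325, [566, 131]), (478, [546, 141]), (450, [525, 157]), (452, [554, 163]), (214, [507, 165]), (236, [535, 171]), (587, [224, 190]), (471, [577, 186]), (4967, [550, 281]), (385, [193, 266]), (2404, [421, 290]), (162, [280, 309]), (72, [326, 315]), (67, [118, 432]), (730, [78, 460])]
top15 [(245, [66, 72]), (29, [587, 98]), (167, [422, 179]), (1711, [440, 257]), (1551, [184, 258]), (1857, [212, 274]), (3027, [88, 327])]
top9 [(246, [66, 72]), (27, [588, 77]), (30, [587, 98]), (1577, [438, 257]), (1555, [184, 258]), (21, [466, 236]), (1857, [212, 274]), (122, [502, 247]), (3026, [88, 327]), (124, [493, 276]), (373, [518, 283]), (1841, [420, 333])]
```

```bash
python3 -c "
from cell import bot
print(bot.job_done())"
```

```text
the job is handed in; nothing more can be done
None
```

The job is handed in, no verdict returned: I drove four plugs into the tray and tipped them into the far jar (three clearly visible there, none seen anywhere else), then left the tray empty and upright on the sideboard. The rod was already back on the trivet, laid there before pouring to free the gripper, and the jug, frame and stones looked undisturbed.

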